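# Book tape rolls back in at the print bench

### The arm

A 6-joint arm with a two-finger parallel gripper is mounted at the origin on the work surface. World frame = base frame: x ahead of the robot, y to its left, z up, the work surface at z = 0. Lengths are in mm, angles in rad, forces in N, time in s.
With the tool pointing down it reaches from about 375 to 925 mm from the base axis. Payload 5.7 kg.
Tool frame: the origin (TCP) lies midway between the tips of the shut fingers; the grasp point (between the pads) lies 19 mm behind it; z points along the fingers, x is the direction in which the jaws open and shut, and the axes are right-handed (so a half turn about z gives the same grasp; the last joint's range is limited). The gripper opens to 88 mm and grips with 3 to 60 N. Pads are 20 mm wide; open, the fingers measure 115 mm over their backs; the gripper's body (75 mm by 178 mm) begins 61 mm behind the grasp point.
Start: joints at [1.003, 0.359, 1.51, -0, 1.272, -0.115], TCP at [262.479, 539.506, 222.623] pointing down, gripper open.
Joint ranges: [-2.97, 2.97], [-1.01, 2.36], [0.21, 2.38], [-0.96, 4.11], [0.2, 2.71], [-2.98, 2.98]. Speed limits (rad/s): [2.39, 2.39, 3.14, 3.14, 3.14, 3.14].

### API

Orientations are given as a rotation vector (axis times angle).
In Python, from station import env, vision, ticket gives the robot as it stands.
- The arm moves only by the tool move_arm, never from a script. Its argument "steps" is text: rows parted by semicolons, each of 7 numbers parted by spaces: the turn, a rotation vector about the tool's x, y, z in degrees, then the shift along the tool's x, y, z in m, then the finger opening in m, from 0 to 0.0878. A call has exactly 5 rows; each row shifts and turns the commanded pose from where the row before left it, along the tool's axes as they then stand; what a row does not reach is not made up. A row lasts 1/12 s, in which the tool goes at most 41.7 mm and 7.16 degrees, less where a joint would pass 70% of its speed; a pose out of reach is approached as far as the arm can. A call with a gripper value outside its range is refused whole. The fingers move at their own pace and stop on an object; "squeeze" is the grip in N (left out, the last holds). Time passes only in rows, so rows that do not move let the fingers close, or fill a call up. It gives the time, the measured TCP pose, the force and the opening at its end, in the units of the state.
- env.read_state(): the state, without advancing time (a new reading comes with each control period).
- vision.grab_frame(name): name is "scene" or "top"; returns (picture, depth): 384x512x3 uint8, red, green, blue; 384x512 float32, mm along the optical axis (not along the pixel's ray), 0 where there is no reading.
- vision.camera_params(name): a dict with "fx", "fy", "cx", "cy" (pixels), "R" (3x3) and "t" (3): a world point X has camera coordinates R X + t. Camera axes: x right, y down, z forward; pixel columns grow to the right and rows downward; lengths in mm; the calibration is good to about 2 mm. A picture is of the moment at which its call begins. camera_params takes no time and is no camera call.
- ticket.job_done(): hands the job in, once; it reports no verdict.
The state is a dict: "time_s": time; "joints": joint angles; "joint_velocities": joint speeds; "tau": joint torques, N m; "tcp_pos": TCP position; "eef_rot": TCP orientation; "contact_force": force on the tool from outside, world axes, zero at the start; "torque": the same for the moment, N m; "opening": opening from 0.0 (shut) to 1.0 (fully open).
Only numpy, scipy, OpenCV 4.12 (cv2) and the standard library are available. Lean on these libraries where they do the work, as an engineer would, in place of code of your own. Each camera call takes 0.05 s, during which the arm holds its last target. There are 200 camera calls.

### The job

The print run is over: slide every tape roll up off the rack's posts and stand it on the mat before the scanner, upright, with its white tag facing the reading window squarely and close to it (no more than about 40 mm away). With all the rolls standing there, released, press the scanner's log key fully down, and then stand every roll upright on the floor of the returns tray. Leave the mug, the squeegee and the bare core that stand about where they are.

Things in the scene. Friction and masses are not known exactly. Their poses are not given: they have to be found in the camera images.
- roll1: roll of amber tape wound on a core, axis upright: 60 mm outside diameter, 50 mm tall, open bore 30 mm, about 140 g; on one side a white tag block 12 mm wide and 40 mm tall sticks out to 40 mm from the axis. Origin: on the axis at the underside; z up along the axis; x points from the axis to the tag. May be absent.
- tag1 (a point): middle of the outer face of roll1's tag, 40 mm from the axis, 25 mm above the underside
- roll2: roll of amber tape wound on a core, axis upright: 60 mm outside diameter, 50 mm tall, open bore 30 mm, about 140 g; on one side a white tag block 12 mm wide and 40 mm tall sticks out to 40 mm from the axis. Origin: on the axis at the underside; z up along the axis; x points from the axis to the tag. May be absent.
- tag2 (a point): middle of the outer face of roll2's tag, 40 mm from the axis, 25 mm above the underside
- roll3: roll of amber tape wound on a core, axis upright: 60 mm outside diameter, 50 mm tall, open bore 30 mm, about 140 g; on one side a white tag block 12 mm wide and 40 mm tall sticks out to 40 mm from the axis. Origin: on the axis at the underside; z up along the axis; x points from the axis to the tag. May be absent.
- tag3 (a point): middle of the outer face of roll3's tag, 40 mm from the axis, 25 mm above the underside
- roll4: roll of amber tape wound on a core, axis upright: 60 mm outside diameter, 50 mm tall, open bore 30 mm, about 140 g; on one side a white tag block 12 mm wide and 40 mm tall sticks out to 40 mm from the axis. Origin: on the axis at the underside; z up along the axis; x points from the axis to the tag. May be absent.
- tag4 (a point): middle of the outer face of roll4's tag, 40 mm from the axis, 25 mm above the underside
- rack: fixed dark steel base plate, 200 (x) x 190 (y) x 12 mm, with four plain upright posts 20 mm in diameter at x = +-55 mm, y = +-50 mm in its frame; the posts end 73 mm above the table. Rolls slide freely over the posts and rest on the plate. Origin: middle of its underside; z up.
- scanner: fixed grey block 380 (y) x 70 (x) x 60 mm high, a long dark reading window in its front face, a flat black mat (no height) on the table before it, 2 to 108 mm from the face, 370 mm wide. Origin: foot of the middle of the face, at table height; x into the block (things in front have negative x), y along the face, z up. It reads tags up to 40 mm away; four rolls fit at 95 mm spacing.
- logkey (a joint): travel of the scanner's log key, a white round push key on the scanner's top: 0 up, 0.008 m fully down (it counts from 0.005); springs back; fully down takes about 5 N
- logkey_top (a point): middle of the top of the log key (36 mm in diameter, pressed straight down), above the middle of the scanner; it goes down with the key
- tray: fixed open grey returns tray, outside 240 (x) x 200 (y) x 40 mm, walls and floor 5 mm thick. Origin: middle of its underside; z up, x along its length.
- mug: white mug, 76 mm wide, 85 mm tall, handle at its +y; a bystander, origin at the middle of its underside
- squeegee: wooden-handled squeegee lying flat, 35 x 150 x 24 mm with a rubber blade along one long side; a bystander, origin at the middle of its underside
- core: bare cardboard core standing up, 44 mm wide, 50 mm tall, with no tape and no tag; a bystander, origin at the middle of its underside
Mind the look-alikes: they are no part of the job. Leave any green look-alike of the roll2 alone.

How it is judged (in metres and radians):
On the way, in this order (a step that is already met when the one before it is completed fails the run):
1. every roll stands on the mat before the scanner, released, its tag facing the window from at most 45 mm, squarely within 20 degrees (x of tag1 in the frame of scanner between -0.045 and 0.004 m and y of roll1 in the frame of scanner between -0.185 and 0.185 m and angle between the x axis of each of roll1, roll2, roll3, roll4 and the x axis of scanner, either way round below 0.35 rad and angle between each of roll1, roll2, roll3, roll4's own z axis and vertical below 0.12 rad and height (world z) of each of roll1, roll2, roll3, roll4 below 0.01 m and contact force between the fingers and roll1 below 0.3 N and x of tag2 in the frame of scanner between -0.045 and 0.004 m and y of roll2 in the frame of scanner between -0.185 and 0.185 m and contact force between the fingers and roll2 below 0.3 N and x of tag3 in the frame of scanner between -0.045 and 0.004 m and y of roll3 in the frame of scanner between -0.185 and 0.185 m and contact force between the fingers and roll3 below 0.3 N and x of tag4 in the frame of scanner between -0.045 and 0.004 m and y of roll4 in the frame of scanner between -0.185 and 0.185 m and contact force between the fingers and roll4 below 0.3 N), for 0.3 s.
2. the log key is pressed down at least 5 mm while every roll still stands so (all of step 1 and value of joint logkey above 0.005 m), for 0.05 s.
At the end, for the whole second after the job is handed in: every roll stands upright (within 7 degrees) on the floor of the returns tray, at rest, its axis at most 95 mm along and 75 mm across from the tray's middle; the log key is up again (value of joint logkey below 0.002 m and x of roll1 in the frame of tray between -0.095 and 0.095 m and y of roll1 in the frame of tray between -0.075 and 0.075 m and z of each of roll1, roll2, roll3, roll4 in the frame of tray below 0.015 m and angle between each of roll1, roll2, roll3, roll4's own z axis and vertical below 0.12 rad and linear speed of each of roll1, roll2, roll3, roll4 below 0.02 m/s and x of roll2 in the frame of tray between -0.095 and 0.095 m and y of roll2 in the frame of tray between -0.075 and 0.075 m and x of roll3 in the frame of tray between -0.095 and 0.095 m and y of roll3 in the frame of tray between -0.075 and 0.075 m and x of roll4 in the frame of tray between -0.095 and 0.095 m and y of roll4 in the frame of tray between -0.075 and 0.075 m); the robot touches nothing.
It fails at once if a bystander was moved by more than 30 mm (distance of any of mug, squeegee, core from where it was at the start of the episode above 0.03 m).
Of roll1, roll2, roll3, roll4 only 3 to 4 are there at a start; the rules pass over those that are not, and their reading is None.
At some moment in a run one of roll1, roll2, roll3, roll4 may be knocked a few centimetres aside while the robot is not near it.
It also fails if it takes over 210 s, if anything falls off the work surface, if the arm or the gripper's body presses on something with over 40 N, if the wrist force passes 120 N, or if a joint passes its speed limit or range.

## Working session

There is one attempt and no reset: what is moved stays moved. The work goes in short steps, Python scripts to look and compute and a tool call to move; the robot and the scene stay as the last step left them, time stands still between calls to the robot, and variables do not carry over. Pictures are saved under pics/ and viewed, about 12 in all and at most 16, crops included, and the job is handed in when it is done.

Besides the shell and the picture viewer there is one more tool, called as name(argument=value, ...), one argument or row to a line, values as JSON. move_arm: Moves the arm, as the interface text tells. Its arguments: {"type":"object","properties":{"steps":{"type":"string"},"squeeze":{"type":"number"}},"required":["steps"]}

```bash
ls; mkdir -p pics; python3 - <<'E'
from station import env, vision
import cv2
print(env.read_state())
for n in ("scene","top"):
    p,d=vision.grab_frame(n)
    import numpy as np
    np.savez(f"pics/{n}0.npz",p=p,d=d)
    cv2.imwrite(f"pics/{n}0.png",cv2.resize(p[:,:,::-1],(800,600),interpolation=cv2.INTER_CUBIC))
    print(vision.camera_params(n))
E
```

```text
pics
{'time_s': 0.0, 'joints': array([ 1.00291522e+00,  3.59513335e-01,  1.51145072e+00, -5.93895107e-05,
        1.27248773e+00, -1.15086878e-01]), 'joint_velocities': array([-0.00115661, -0.00052545,  0.00113095, -0.00035082,  0.00027039,
       -0.0001766 ]), 'tau': array([ 4.26480701e-04, -5.15375340e+01, -2.70723367e+01,  6.77927001e-02,
        3.46651836e-02, -2.34216186e-04]), 'tcp_pos': array([262.12608625, 538.92987667, 221.79767625]), 'eef_rot': array([ 2.66266026e+00,  1.66568299e+00, -2.59829541e-03]), 'contact_force': array([-0.22200022,  0.53472486, -0.5880379 ]), 'torque': array([-0.03333356, -0.03866234,  0.01130834]), 'opening': 0.9981634403871777}
{'fx': 404.32215907276617, 'fy': 404.32215907276617, 'cx': 254.17496739576623, 'cy': 189.31453927748416, 'R': array([[-0.32616709,  0.94510315, -0.01987608],
       [ 0.6832187 ,  0.22115184, -0.69591959],
       [-0.65332017, -0.24056578, -0.7178446 ]]), 't': array([ 238.77624092, -297.32523088, 1555.35134624])}
{'fx': 386.01924194841064, 'fy': 386.01924194841064, 'cx': 254.3136842222418, 'cy': 192.32132413546447, 'R': array([[-0.00542714, -0.99967964,  0.02472172],
       [-0.9934255 ,  0.00256284, -0.1144518 ],
       [ 0.11435178, -0.02518034, -0.99312115]]), 't': array([ -59.51120207,  539.04785978, 1080.19068542])}
```

View pics/top0.png

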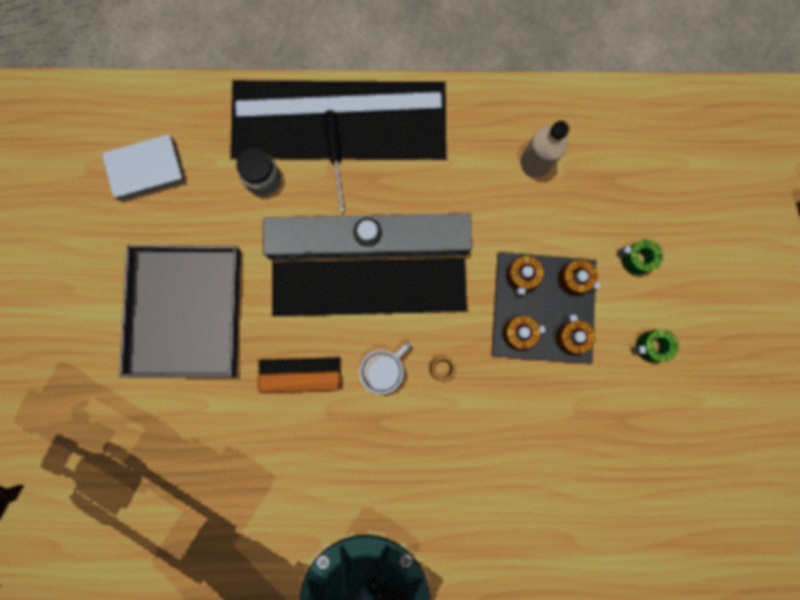

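View pics/scene0.png

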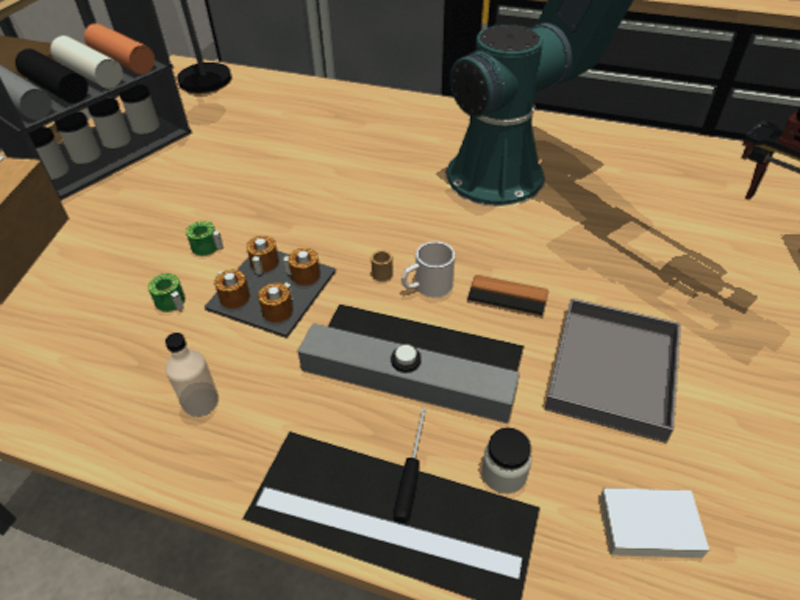

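The top view shows four amber rolls at about (526,272), (581,277), (523,332) and (577,338) in the 800 px picture. Their tags point roughly down, right, right and up. Two green look-alikes are to the right, the scanner is in the middle and the tray is at left. Next I'll measure positions using depth.

```bash
cat > h.py <<'E'
from station import env, vision
import numpy as np, cv2
def world(n,d):
    c=vision.camera_params(n); v,u=np.mgrid[:384,:512]
    X=np.stack([(u-c["cx"])/c["fx"]*d,(v-c["cy"])/c["fy"]*d,d],-1)
    return (X-c["t"])@c["R"]          # R^T (Xc-t)
def look(n="top",save=None):
    p,d=vision.grab_frame(n)
    if save: cv2.imwrite(f"pics/{save}.png",cv2.resize(p[:,:,::-1],(800,600),interpolation=cv2.INTER_CUBIC))
    return p,d,world(n,d)
def rolls(p,d,W):
    """amber rolls seen from above: centre of the top ring, tag direction"""
    hsv=cv2.cvtColor(p,cv2.COLOR_RGB2HSV); Z=W[...,2]; out=[]
    am=((hsv[...,1]>150)&(hsv[...,0]>8)&(hsv[...,0]<24)&(Z>35)&(Z<70)&(d>0)).astype(np.uint8)
    am=cv2.morphologyEx(am,cv2.MORPH_CLOSE,np.ones((3,3)))
    wh=(hsv[...,1]<70)&(hsv[...,2]>120)&(Z>20)&(Z<90)
    n,l,s,c=cv2.connectedComponentsWithStats(am)
    for i in range(1,n):
        if s[i,4]<120: continue
        z=np.median(Z[l==i]); P=W[(l==i)&(abs(Z-z)<5)][:,:2]
        (x,y),r=cv2.minEnclosingCircle(P.astype(np.float32))
        r0=np.hypot(W[...,0]-x,W[...,1]-y); t=wh&(r0>27)&(r0<45)
        T=W[t]; m=T.mean(0) if len(T) else np.full(3,np.nan)
        print(f"roll c=({x:.1f},{y:.1f}) r={r:.1f} mean=({P.mean(0).round(1)}) ztop={z:.1f} tagdir={np.degrees(np.arctan2(m[1]-y,m[0]-x)):.1f} dist={np.hypot(m[0]-x,m[1]-y):.1f} n={t.sum()}")
        out.append((x,y,z))
    return out
def pose():
    s=env.read_state(); R=cv2.Rodrigues(np.array(s["eef_rot"],float))[0]
    return s,s["tcp_pos"],R
def go(x,y,z,th,p=None,R=None):
    """tool-axis moves to reach (x,y,z,th deg): turn first, then shift"""
    s,p0,R0=pose(); th0=np.degrees(np.arctan2(R0[1,0],R0[0,0]))
    a=(th-th0+180)%360-180; t=np.radians(th)
    dx,dy=x-p0[0],y-p0[1]
    print(f"at {p0.round(1)} th {th0:.1f} tilt {np.degrees(np.arccos(-R0[2,2])):.2f} j1 {np.degrees(s['joints'][0]):.0f} j6 {np.degrees(s['joints'][5]):.0f} t={s['time_s']:.1f} | turn z {-a:.1f} deg, shift x {(dx*np.cos(t)+dy*np.sin(t)):.1f} y {(dx*np.sin(t)-dy*np.cos(t)):.1f} z {p0[2]-z:.1f} mm")
E
python3 - <<'E'
from h import *
f=np.load("pics/top0.npz"); p,d=f["p"],f["d"]; W=world("top",d)
rolls(p,d,W)
k=1.5625
for name,u,v in [("key",367,229),("scFL",265,250),("scFR",469,248),("scTopL",265,220),("scTopR",469,216),("matL",276,313),("matR",465,310),("trTL",128,247),("trTR",239,247),("trBR",237,377),("trBL",122,376),("trMid",182,312),("postA",527,271),("postB",582,276),("postC",524,331),("postD",579,337),("rkTL",498,254),("rkTR",596,262),("rkBR",593,361),("rkBL",493,356),("mug",382,370),("core",441,369)]:
    print(name,W[int(v/k),int(u/k)].round(1))
# scanner top face
Z=W[...,2]; m=(abs(Z-60)<4)&(abs(W[...,1]-50)<260)&(W[...,0]>400)&(p.std(-1)<25)
n,l,s,c=cv2.connectedComponentsWithStats(m.astype(np.uint8)); i=1+s[1:,4].argmax()
print(s[i],cv2.minAreaRect(W[l==i][:,:2].astype(np.float32)), np.median(Z[l==i]))
s=env.read_state()
E
```

```text
roll c=(587.2,-295.5) r=30.0 mean=([ 587.1 -295.2]) ztop=61.3 tagdir=164.0 dist=33.9 n=15
roll c=(580.8,-394.2) r=30.4 mean=([ 580.9 -392.2]) ztop=61.0 tagdir=-120.1 dist=34.4 n=13
roll c=(478.3,-285.9) r=29.9 mean=([ 478.1 -284.3]) ztop=60.9 tagdir=-80.8 dist=35.4 n=15
roll c=(470.3,-385.7) r=30.7 mean=([ 469.4 -384.5]) ztop=60.9 tagdir=11.8 dist=34.2 n=15
key [663.   -4.5  81.7]
scFL [628.2 179.4  58.2]
scFR [ 634.5 -192.2   55.2]
scTopL [684.9 179.7  62.4]
scTopR [ 691.9 -192.7   59. ]
matL [520.2 167.9   1.1]
matR [ 5.252e+02 -1.891e+02 -2.000e-01]
trTL [636.6 430.6  46. ]
trTR [645.8 241.1   0.9]
trBR [401.1 236.7   6.1]
trBL [405.3 431.2  39.2]
trMid [523.3 341.6   4.8]
postA [ 588.8 -294.    68.2]
postB [ 579.2 -391.1   74. ]
postC [ 481.5 -284.7   70.2]
postD [ 470.  -382.3   70.1]
rkTL [ 632.7 -253.3    4.8]
rkTR [ 616.9 -441.8    7.2]
rkBR [ 426.4 -426.    11.7]
rkBL [ 411.7  -33.7 1135.9]
mug [414.  -31.6   1.9]
core [ 4.134e+02 -1.429e+02 -1.000e-01]
[ 169  137  133   27 2733] ((658.6095581054688, -7.8783416748046875), (70.2181625366211, 376.6754150390625), 1.360742449760437) 59.6930361762862
```

```bash
python3 - <<'E'
import numpy as np,cv2
p=np.load("pics/top0.npz")["p"][150:240,305:445,::-1]
cv2.imwrite("pics/rackcrop.png",cv2.resize(p,None,fx=5.5,fy=5.5,interpolation=cv2.INTER_CUBIC))
E
```

```text
(no output)
```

View pics/rackcrop.png

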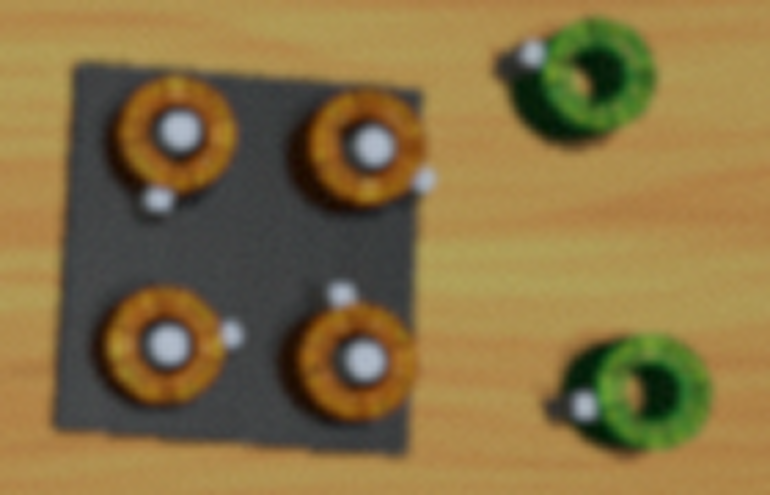

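```bash
python3 - <<'E'
from h import *
go(587,-295,150,74)
f=np.load("pics/top0.npz"); p,d=f["p"],f["d"]; W=world("top",d); Z=W[...,2]
# key top
m=(abs(W[...,0]-659)<40)&(abs(W[...,1]+8)<40)&(Z>66)&(Z<100); print("key",np.median(W[m],0).round(1),W[m].mean(0).round(1),m.sum())
# tray rim top
m=(abs(Z-40)<5)&(W[...,1]>200)&(W[...,1]<460)&(W[...,0]>380)&(W[...,0]<660); P=W[m][:,:2].astype(np.float32)
print("tray",cv2.minAreaRect(P),len(P))
m=(abs(Z-5)<3)&(W[...,1]>235)&(W[...,1]<435)&(W[...,0]>400)&(W[...,0]<650)&(p.std(-1)<18); print("floor",cv2.minAreaRect(W[m][:,:2].astype(np.float32)),m.sum())
# scanner yaw from top face front edge
for y in (-170,-90,0,80,160):
    m=(abs(Z-60)<4)&(abs(W[...,1]-y)<12)&(W[...,0]>600)&(W[...,0]<710); print(y,W[m][:,0].min().round(1),W[m][:,0].max().round(1))
E
```

```text
at [262.2 539.  221.9] th 64.1 tilt 0.10 j1 57 j6 -7 t=0.1 | turn z -9.9 deg, shift x -712.2 y 542.1 z 71.9 mm
key [657.2  -7.3  77.8] [658.1  -7.2  77.5] 259
tray ((521.867919921875, 336.23138427734375), (202.45989990234375, 239.76853942871094), 89.68504333496094) 600
floor ((521.3008422851562, 334.28271484375), (198.10400390625, 232.32693481445312), 89.30098724365234) 4195
-170 627.9 695.0
-90 627.5 695.5
0 624.6 692.1
80 622.3 691.7
160 622.0 689.2
```

move_arm(
  steps="0 0 -5 0 0 0 0.085; 0 0 -5 0 0 0 0.085; 0 0 0 -0.031 0.0236 0.0031 0.085; 0 0 0 -0.031 0.0236 0.0031 0.085; 0 0 0 -0.031 0.0236 0.0031 0.085",
  squeeze=20,
)

```text
time_s: 0.52
tcp_pos: [304.8, 429.5, 212.7]
eef_rot: [2.506, 1.894, -0.001]
contact_force: [0.4, -1.0, 0.7]
opening: 0.97
```

move_arm(
  steps="0 0 0 -0.031 0.0236 0.0031 0.085; 0 0 0 -0.031 0.0236 0.0031 0.085; 0 0 0 -0.031 0.0236 0.0031 0.085; 0 0 0 -0.031 0.0236 0.0031 0.085; 0 0 0 -0.031 0.0236 0.0031 0.085",
)

```text
time_s: 0.93
tcp_pos: [375.8, 247.4, 197.6]
eef_rot: [-2.508, -1.892, 0.001]
contact_force: [0.9, -0.8, 0.1]
opening: 0.97
```

move_arm(
  steps="0 0 0 -0.031 0.0236 0.0031 0.085; 0 0 0 -0.031 0.0236 0.0031 0.085; 0 0 0 -0.031 0.0236 0.0031 0.085; 0 0 0 -0.031 0.0236 0.0031 0.085; 0 0 0 -0.031 0.0236 0.0031 0.085",
)

```text
time_s: 1.35
tcp_pos: [446.8, 65.8, 182.1]
eef_rot: [-2.508, -1.892, 0.0]
contact_force: [0.1, 1.1, -1.3]
opening: 0.966
```

move_arm(
  steps="0 0 0 -0.031 0.0236 0.0031 0.085; 0 0 0 -0.031 0.0236 0.0031 0.085; 0 0 0 -0.031 0.0236 0.0031 0.085; 0 0 0 -0.031 0.0236 0.0031 0.085; 0 0 0 -0.031 0.0236 0.0031 0.085",
)

```text
time_s: 1.77
tcp_pos: [517.7, -115.7, 166.5]
eef_rot: [-2.508, -1.891, 0.0]
contact_force: [1.1, 1.8, -0.5]
opening: 0.969
```

move_arm(
  steps="0 0 0 -0.031 0.0236 0.0031 0.085; 0 0 0 -0.031 0.0236 0.0031 0.085; 0 0 0 -0.031 0.0236 0.0031 0.085; 0 0 0 -0.031 0.0236 0.0031 0.085; 0 0 0 -0.031 0.0236 0.0031 0.085",
)

```text
time_s: 2.18
tcp_pos: [588.6, -296.9, 150.7]
eef_rot: [-2.508, -1.891, 0.001]
contact_force: [0.1, 0.8, 0.5]
opening: 0.97
```

```bash
python3 -c "
from h import *
go(587,-295,24,74)"
```

```text
at [ 588.6 -296.9  150.7] th 74.0 tilt 0.06 j1 -33 j6 -107 t=2.2 | turn z 0.0 deg, shift x 1.4 y -2.0 z 126.7 mm
```

move_arm(
  steps="0 0 0 0.0014 -0.002 0.03 0.085; 0 0 0 0 0 0.03 0.085; 0 0 0 0 0 0.03 0.085; 0 0 0 0 0 0.027 0.085; 0 0 0 0 0 0.01 0.085",
)

```text
time_s: 2.6
tcp_pos: [584.1, -291.7, 19.9]
eef_rot: [-2.503, -1.888, 0.004]
contact_force: [-0.2, 0.2, -0.3]
opening: 0.969
```

move_arm(
  steps="0 0 0 0 0 0 0.04; 0 0 0 0 0 0 0.04; 0 0 0 0 0 0 0.04; 0 0 0 0 0 0 0.04; 0 0 0 0 0 0 0.04",
)

```text
time_s: 3.02
tcp_pos: [588.4, -294.2, 26.4]
eef_rot: [2.505, 1.89, 0.002]
contact_force: [0.3, -1.4, 1.5]
opening: 0.691
```

move_arm(
  steps="0 0 0 0 0 0 0.04; 0 0 0 0 0 -0.005 0.04; 0 0 0 0 0 -0.02 0.04; 0 0 0 0 0 -0.03 0.04; 0 0 0 0 0 -0.03 0.04",
)

```text
time_s: 3.43
tcp_pos: [585.7, -292.4, 109.4]
eef_rot: [-2.505, -1.89, 0.002]
contact_force: [0.7, -0.5, -2.1]
opening: 0.691
```

```bash
python3 -c "
from h import *
r=look('top'); rolls(*r)
go(561,134.5,110,-89)
p,d,W=look('scene')
cv2.imwrite('pics/s1.png',cv2.resize(p[120:240,100:260,::-1],(800,600)))"
```

```text
at [ 589.4 -294.6  116.5] th 74.1 tilt 0.39 j1 -33 j6 -107 t=3.5 | turn z 163.1 deg, shift x -429.5 y 20.9 z 6.5 mm
```

View pics/s1.png

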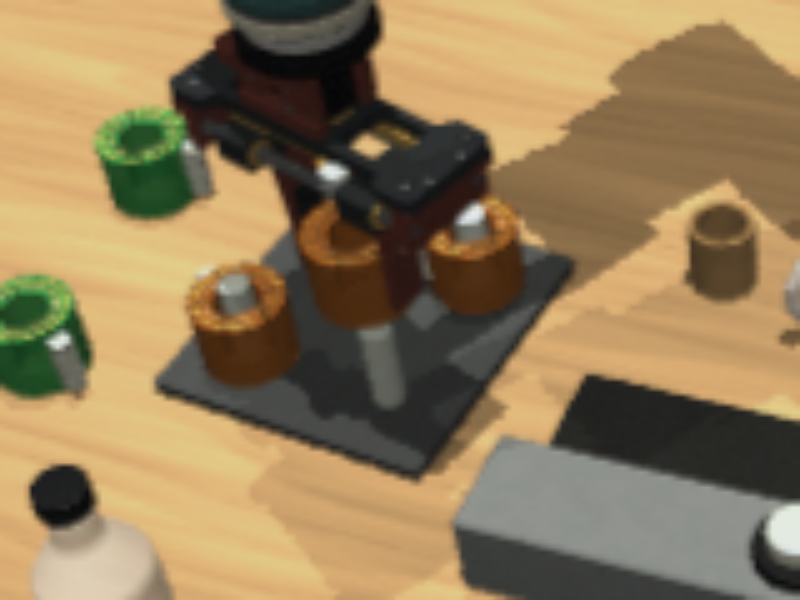

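The roll is held clear of its post (post visible below it, opening 0.69). Turning it and carrying it to the mat.

move_arm(
  steps="0 0 0 0 0 -0.015 0.04; 0 0 7 0 0 0 0.04; 0 0 7 0 0 0 0.04; 0 0 7 0 0 0 0.04; 0 0 7 0 0 0 0.04",
)

```text
time_s: 3.95
tcp_pos: [586.0, -292.6, 123.4]
eef_rot: [-2.893, -1.22, 0.002]
contact_force: [-0.8, 0.4, -1.3]
opening: 0.693
```

move_arm(
  steps="0 0 7 0 0 0 0.04; 0 0 7 0 0 0 0.04; 0 0 7 0 0 0 0.04; 0 0 7 0 0 0 0.04; 0 0 7 0 0 0 0.04",
)

```text
time_s: 4.37
tcp_pos: [586.0, -292.5, 123.2]
eef_rot: [-3.126, -0.293, 0.003]
contact_force: [-0.7, -0.6, -2.1]
opening: 0.691
```

move_arm(
  steps="0 0 7 0 0 0 0.04; 0 0 7 0 0 0 0.04; 0 0 7 0 0 0 0.04; 0 0 7 0 0 0 0.04; 0 0 7 0 0 0 0.04",
)

```text
time_s: 4.78
tcp_pos: [586.0, -292.5, 123.2]
eef_rot: [-3.07, 0.661, 0.004]
contact_force: [-0.1, 0.4, -2.5]
opening: 0.69
```

move_arm(
  steps="0 0 7 0 0 0 0.04; 0 0 7 0 0 0 0.04; 0 0 7 0 0 0 0.04; 0 0 7 0 0 0 0.04; 0 0 7 0 0 0 0.04",
)

```text
time_s: 5.2
tcp_pos: [586.0, -292.5, 123.2]
eef_rot: [-2.73, 1.554, 0.004]
contact_force: [-0.0, 0.1, -2.6]
opening: 0.691
```

move_arm(
  steps="0 0 7 0 0 0 0.04; 0 0 7 0 0 0 0.04; 0 0 7 0 0 0 0.04; 0 0 7 0 0 0 0.04; 0 0 2 0 0 0 0.04",
)

```text
time_s: 5.62
tcp_pos: [586.0, -292.6, 123.2]
eef_rot: [2.234, -2.208, -0.004]
contact_force: [-0.1, -0.1, -3.0]
opening: 0.691
```

move_arm(
  steps="0 0 0 -0.039 0.002 0 0.04; 0 0 0 -0.039 0.002 0 0.04; 0 0 0 -0.039 0.002 0 0.04; 0 0 0 -0.039 0.002 0 0.04; 0 0 0 -0.039 0.002 0 0.04",
)

```text
time_s: 6.03
tcp_pos: [571.9, -96.6, 123.4]
eef_rot: [2.24, -2.201, -0.003]
contact_force: [0.4, 0.6, -1.8]
opening: 0.692
```

move_arm(
  steps="0 0 0 -0.039 0.002 0 0.04; 0 0 0 -0.039 0.002 0 0.04; 0 0 0 -0.039 0.002 0 0.04; 0 0 0 -0.039 0.002 0 0.04; 0 0 0 -0.039 0.002 0 0.04",
)

```text
time_s: 6.45
tcp_pos: [558.2, 98.1, 123.6]
eef_rot: [2.241, -2.2, -0.002]
contact_force: [1.4, 0.0, -2.3]
opening: 0.691
```

move_arm(
  steps="0 0 0 -0.039 0.002 0 0.04; 0 0 0 0 0 0.02 0.04; 0 0 0 0 0 0.02 0.04; 0 0 0 0 0 0 0.04; 0 0 0 0 0 0 0.04",
)

```text
time_s: 6.87
tcp_pos: [555.0, 135.2, 83.0]
eef_rot: [2.24, -2.198, -0.004]
contact_force: [0.9, -0.0, -1.8]
opening: 0.692
```

```bash
python3 -c "
from h import *
go(561,134.5,13,-89)"
```

```text
at [555.  135.2  83. ] th -88.9 tilt 0.26 j1 7 j6 96 t=6.9 | turn z 0.1 deg, shift x 0.8 y -6.0 z 70.0 mm
```

move_arm(
  steps="0 0 0 0 -0.006 0.03 0.04; 0 0 0 0 0 0.025 0.04; 0 0 0 0 0 0.01 0.04; 0 0 0 0 0 0.0025 0.04; 0 0 0 0 0 0 0.04",
)

```text
time_s: 7.28
tcp_pos: [562.8, 134.9, 16.9]
eef_rot: [2.24, -2.201, -0.001]
contact_force: [0.6, -0.4, -2.3]
opening: 0.693
```

move_arm(
  steps="0 0 0 0 0 0.001 0.04; 0 0 0 0 0 0 0.04; 0 0 0 0 0 0 0.076; 0 0 0 0 0 0 0.076; 0 0 0 0 0 0 0.076",
)

```text
time_s: 7.7
tcp_pos: [563.8, 135.5, 16.7]
eef_rot: [-2.241, 2.2, -0.002]
contact_force: [0.5, -0.1, 0.1]
opening: 0.858
```

move_arm(
  steps="0 0 0 0 0 -0.01 0.076; 0 0 0 0 0 -0.025 0.076; 0 0 0 0 0 -0.035 0.076; 0 0 0 0 0 -0.035 0.085; 0 0 0 0 0 -0.03 0.085",
)

```text
time_s: 8.12
tcp_pos: [563.3, 135.5, 153.8]
eef_rot: [-2.241, 2.2, -0.001]
contact_force: [-0.4, 0.6, 0.3]
opening: 0.959
```

```bash
python3 -c "
from h import *
rolls(*look('top'));go(581,-394,150,-30)"
```

```text
roll c=(581.2,-393.1) r=30.3 mean=([ 580.8 -392.6]) ztop=60.9 tagdir=-121.4 dist=35.9 n=16
roll c=(478.3,-285.5) r=29.8 mean=([ 478.  -284.4]) ztop=61.0 tagdir=-80.9 dist=35.5 n=15
roll c=(469.2,-385.9) r=30.5 mean=([ 468.8 -385.1]) ztop=61.1 tagdir=12.8 dist=35.3 n=17
at [567.1 136.  159.6] th -88.9 tilt 0.61 j1 7 j6 96 t=8.2 | turn z -58.9 deg, shift x 277.1 y 452.0 z 9.6 mm
```

move_arm(
  steps="0 0 -6.5 0 0 0 0.085; 0 0 -6.5 0 0 0 0.085; 0 0 -6.5 0 0 0 0.085; 0 0 -6.5 0 0 0 0.085; 0 0 -6.5 0 0 0 0.085",
)

```text
time_s: 8.58
tcp_pos: [563.1, 135.4, 151.6]
eef_rot: [-2.772, 1.477, -0.001]
contact_force: [0.0, 0.6, -0.0]
opening: 0.968
```

move_arm(
  steps="0 0 -6.5 0 0 0 0.085; 0 0 -6.5 0 0 0 0.085; 0 0 -6.5 0 0 0 0.085; 0 0 -6.9 0 0 0 0.085; 0 0 0 0.0198 0.0323 0 0.085",
)

```text
time_s: 9.0
tcp_pos: [564.2, 101.9, 151.6]
eef_rot: [-3.036, 0.797, -0.001]
contact_force: [0.4, -0.7, -0.1]
opening: 0.965
```

move_arm(
  steps="0 0 0 0.0198 0.0323 0 0.085; 0 0 0 0.0198 0.0323 0 0.085; 0 0 0 0.0198 0.0323 0 0.085; 0 0 0 0.0198 0.0323 0 0.085; 0 0 0 0.0198 0.0323 0 0.085",
)

```text
time_s: 9.42
tcp_pos: [568.7, -93.6, 151.7]
eef_rot: [3.034, -0.814, 0.001]
contact_force: [0.8, 1.1, 0.4]
opening: 0.968
```

move_arm(
  steps="0 0 0 0.0198 0.0323 0 0.085; 0 0 0 0.0198 0.0323 0 0.085; 0 0 0 0.0198 0.0323 0 0.085; 0 0 0 0.0198 0.0323 0 0.085; 0 0 0 0.0198 0.0323 0 0.085",
)

```text
time_s: 9.83
tcp_pos: [573.5, -283.2, 151.7]
eef_rot: [3.034, -0.814, 0.001]
contact_force: [1.0, 1.0, -0.2]
opening: 0.969
```

move_arm(
  steps="0 0 0 0.0198 0.0323 0 0.085; 0 0 0 0.0198 0.0323 0 0.085; 0 0 0 0.0198 0.0323 0 0.085; 0 0 0 0 0 0 0.085; 0 0 0 0 0 0 0.085",
)

```text
time_s: 10.25
tcp_pos: [576.3, -397.1, 151.1]
eef_rot: [3.033, -0.819, 0.001]
contact_force: [0.6, 1.2, -0.7]
opening: 0.968
```

```bash
python3 -c "
from h import *
rolls(*look('top'));go(581,-393,25,-30)"
```

```text
roll c=(581.0,-393.7) r=30.0 mean=([ 586.  -387.3]) ztop=61.0 tagdir=nan dist=nan n=0
roll c=(563.6,134.8) r=29.7 mean=([563.1 134.9]) ztop=49.9 tagdir=2.2 dist=35.5 n=15
roll c=(478.2,-285.9) r=29.6 mean=([ 478.4 -284.5]) ztop=61.2 tagdir=-80.5 dist=35.4 n=15
roll c=(467.9,-377.2) r=28.5 mean=([ 466.4 -369.1]) ztop=60.1 tagdir=-2.8 dist=36.9 n=10
at [ 576.2 -395.1  151. ] th -30.1 tilt 0.04 j1 -40 j6 -10 t=10.3 | turn z -0.1 deg, shift x 3.1 y -4.2 z 126.0 mm
```

move_arm(
  steps="0 0 0 0.003 -0.004 0.03 0.085; 0 0 0 0 0 0.035 0.085; 0 0 0 0 0 0.03 0.085; 0 0 0 0 0 0.02 0.085; 0 0 0 0 0 0.011 0.085",
)

```text
time_s: 10.72
tcp_pos: [579.7, -389.2, 22.1]
eef_rot: [-3.033, 0.811, 0.008]
contact_force: [0.3, 0.3, -0.2]
opening: 0.969
```

move_arm(
  steps="0 0 0 0 0 0 0.04; 0 0 0 0 0 0 0.04; 0 0 0 0 0 0 0.04; 0 0 0 0 0 0 0.04; 0 0 0 0 0 0 0.04",
)

```text
time_s: 11.13
tcp_pos: [582.4, -393.5, 27.0]
eef_rot: [3.033, -0.814, 0.004]
contact_force: [0.4, 1.8, 4.2]
opening: 0.691
```

move_arm(
  steps="0 0 0 0 0 0 0.04; 0 0 0 0 0 -0.02 0.04; 0 0 0 0 0 -0.03 0.04; 0 0 0 0 0 -0.03 0.04; 0 0 0 0 0 -0.022 0.04",
)

```text
time_s: 11.55
tcp_pos: [581.8, -393.5, 129.6]
eef_rot: [3.033, -0.814, 0.003]
contact_force: [1.0, -0.1, -1.8]
opening: 0.691
```

```bash
python3 -c "
from h import *
rolls(*look('top'));go(563,39.5,90,91)"
```

```text
roll c=(563.6,134.8) r=29.6 mean=([563.  134.7]) ztop=49.8 tagdir=1.9 dist=35.4 n=15
roll c=(478.2,-286.1) r=29.9 mean=([ 477.7 -285. ]) ztop=61.1 tagdir=-79.9 dist=35.1 n=14
at [ 583.9 -395.2  134.4] th -30.0 tilt 0.53 j1 -40 j6 -10 t=11.6 | turn z -121.0 deg, shift x 435.0 y -13.4 z 44.4 mm
```

move_arm(
  steps="0 0 -7 0 0 0 0.04; 0 0 -7 0 0 0 0.04; 0 0 -7 0 0 0 0.04; 0 0 -7 0 0 0 0.04; 0 0 -7 0 0 0 0.04",
)

```text
time_s: 12.02
tcp_pos: [580.9, -392.8, 126.6]
eef_rot: [-3.138, -0.145, 0.001]
contact_force: [-0.6, 0.3, -1.9]
opening: 0.693
```

move_arm(
  steps="0 0 -7 0 0 0 0.04; 0 0 -7 0 0 0 0.04; 0 0 -7 0 0 0 0.04; 0 0 -7 0 0 0 0.04; 0 0 -7 0 0 0 0.04",
)

```text
time_s: 12.43
tcp_pos: [580.9, -392.8, 126.5]
eef_rot: [-2.949, -1.082, 0.001]
contact_force: [0.0, 0.2, -1.9]
opening: 0.69
```

move_arm(
  steps="0 0 -7 0 0 0 0.04; 0 0 -7 0 0 0 0.04; 0 0 -7 0 0 0 0.04; 0 0 -7 0 0 0 0.04; 0 0 -7 0 0 0 0.04",
)

```text
time_s: 12.85
tcp_pos: [580.9, -392.8, 126.5]
eef_rot: [-2.487, -1.919, 0.0]
contact_force: [-0.6, 0.9, -1.2]
opening: 0.693
```

move_arm(
  steps="0 0 -7 0 0 0 0.04; 0 0 -7 0 0 0 0.04; 0 0 -3 0 0 0 0.04; 0 0 0 0.0395 -0.0012 0 0.04; 0 0 0 0.0395 -0.0012 0 0.04",
)

```text
time_s: 13.27
tcp_pos: [576.1, -315.3, 126.4]
eef_rot: [2.186, 2.255, -0.0]
contact_force: [0.7, 1.4, -2.7]
opening: 0.692
```

move_arm(
  steps="0 0 0 0.0395 -0.0012 0 0.04; 0 0 0 0.0395 -0.0012 0 0.04; 0 0 0 0.0395 -0.0012 0 0.04; 0 0 0 0.0395 -0.0012 0 0.04; 0 0 0 0.0395 -0.0012 0 0.04",
)

```text
time_s: 13.68
tcp_pos: [562.8, -115.2, 126.8]
eef_rot: [2.184, 2.258, -0.0]
contact_force: [0.9, 0.5, -1.9]
opening: 0.691
```

move_arm(
  steps="0 0 0 0.0395 -0.0012 0 0.04; 0 0 0 0.0395 -0.0012 0 0.04; 0 0 0 0.0395 -0.0012 0 0.04; 0 0 0 0.0395 -0.0012 0 0.04; 0 0 0 0 0 0.02 0.04",
)

```text
time_s: 14.1
tcp_pos: [554.6, 47.2, 109.6]
eef_rot: [2.177, 2.262, 0.009]
contact_force: [1.4, -0.3, -2.2]
opening: 0.691
```

move_arm(
  steps="0 0 0 0 0 0.015 0.04; 0 0 0 0 0 0 0.04; 0 0 0 0 0 0 0.04; 0 0 0 0 0 0 0.04; 0 0 0 0 0 0 0.04",
)

```text
time_s: 14.52
tcp_pos: [554.1, 40.2, 92.7]
eef_rot: [2.183, 2.257, 0.001]
contact_force: [0.6, 0.6, -1.6]
opening: 0.691
```

```bash
python3 -c "
from h import *
go(563,39.5,15.5,92)"
```

```text
at [554.1  40.2  92.7] th 91.9 tilt 0.09 j1 -3 j6 -95 t=14.5 | turn z -0.1 deg, shift x -1.1 y 8.9 z 77.2 mm
```

move_arm(
  steps="0 0 0 -0.001 0.009 0.03 0.04; 0 0 0 0 0 0.03 0.04; 0 0 0 0 0 0.012 0.04; 0 0 0 0 0 0.004 0.04; 0 0 0 0 0 0 0.04",
)

```text
time_s: 14.93
tcp_pos: [562.0, 39.6, 15.9]
eef_rot: [-2.184, -2.257, 0.001]
contact_force: [-0.3, 0.8, -1.8]
opening: 0.689
```

move_arm(
  steps="0 0 0 0 0 0.001 0.04; 0 0 0 0 0 0 0.04; 0 0 0 0 0 0 0.076; 0 0 0 0 0 0 0.076; 0 0 0 0 0 0 0.076",
)

```text
time_s: 15.35
tcp_pos: [562.9, 40.1, 15.5]
eef_rot: [2.183, 2.258, 0.001]
contact_force: [0.4, 0.1, -0.1]
opening: 0.852
```

move_arm(
  steps="0 0 0 0 0 -0.01 0.076; 0 0 0 0 0 -0.025 0.076; 0 0 0 0 0 -0.035 0.076; 0 0 0 0 0 -0.035 0.085; 0 0 0 0 0 -0.03 0.085",
)

```text
time_s: 15.77
tcp_pos: [562.5, 40.2, 152.8]
eef_rot: [2.182, 2.258, 0.001]
contact_force: [0.7, -0.3, -0.1]
opening: 0.957
```

move_arm(
  steps="0 0 7 0 0 0 0.085; 0 0 7 0 0 0 0.085; 0 0 7 0 0 0 0.085; 0 0 7 0 0 0 0.085; 0 0 7 0 0 0 0.085",
)

```text
time_s: 16.18
tcp_pos: [562.3, 40.3, 151.0]
eef_rot: [2.765, 1.489, 0.001]
contact_force: [-0.0, 0.2, -0.5]
opening: 0.971
```

move_arm(
  steps="0 0 7 0 0 0 0.085; 0 0 7 0 0 0 0.085; 0 0 7 0 0 0 0.085; 0 0 7 0 0 0 0.085; 0 0 7 0 0 0 0.085",
)

```text
time_s: 16.6
tcp_pos: [562.2, 40.2, 150.8]
eef_rot: [3.086, 0.589, 0.001]
contact_force: [-0.2, 0.4, -0.3]
opening: 0.967
```

move_arm(
  steps="0 0 7 0 0 0 0.085; 0 0 5 0 0 0 0.085; 0 0 0 0 0 0 0.085; 0 0 0 0 0 0 0.085; 0 0 0 0 0 0 0.085",
)

```text
time_s: 17.02
tcp_pos: [562.3, 40.2, 150.3]
eef_rot: [3.129, 0.277, 0.001]
contact_force: [-0.2, 1.6, -0.0]
opening: 0.97
```

```bash
python3 -c "
from h import *
rolls(*look('top'));go(478,-286,150,10)"
```

```text
roll c=(563.5,134.8) r=29.6 mean=([562.8 135. ]) ztop=49.9 tagdir=2.1 dist=35.6 n=15
roll c=(478.1,-285.4) r=29.7 mean=([ 477.8 -284.3]) ztop=61.4 tagdir=-80.5 dist=36.0 n=15
roll c=(470.0,-385.3) r=30.0 mean=([ 469.2 -384.6]) ztop=61.2 tagdir=11.2 dist=34.3 n=15
at [562.3  40.2 150.2] th 10.1 tilt 0.02 j1 -3 j6 -13 t=17.1 | turn z 0.1 deg, shift x -139.6 y 306.6 z 0.2 mm
```

move_arm(
  steps="0 0 0 -0.0155 0.0341 0 0.085; 0 0 0 -0.0155 0.0341 0 0.085; 0 0 0 -0.0155 0.0341 0 0.085; 0 0 0 -0.0155 0.0341 0 0.085; 0 0 0 -0.0155 0.0341 0 0.085",
)

```text
time_s: 17.48
tcp_pos: [514.8, -142.5, 150.1]
eef_rot: [3.129, 0.276, 0.0]
contact_force: [0.8, -0.1, -0.0]
opening: 0.973
```

move_arm(
  steps="0 0 0 -0.0155 0.0341 0 0.085; 0 0 0 -0.0155 0.0341 0 0.085; 0 0 0 -0.0155 0.0341 0 0.085; 0 0 0 -0.0155 0.0341 0 0.085; 0 0 0 0 0 0.04 0.085",
)

```text
time_s: 17.9
tcp_pos: [482.2, -296.7, 116.1]
eef_rot: [3.116, 0.268, 0.017]
contact_force: [2.7, -1.5, -0.3]
opening: 0.963
```

move_arm(
  steps="0 0 0 0 0 0 0.085; 0 0 0 0 0 0 0.085; 0 0 0 0 0 0 0.085; 0 0 0 0 0 0 0.085; 0 0 0 0 0 0 0.085",
)

```text
time_s: 18.32
tcp_pos: [479.0, -285.9, 111.3]
eef_rot: [3.128, 0.275, 0.003]
contact_force: [-0.1, 1.0, -0.1]
opening: 0.966
```

```bash
python3 -c "
from h import *
go(478,-286,25,10)"
```

```text
at [ 479.  -285.9  111.3] th 10.1 tilt 0.13 j1 -38 j6 -48 t=18.3 | turn z 0.1 deg, shift x -1.0 y -0.0 z 86.3 mm
```

move_arm(
  steps="0 0 0 -0.001 0 0.03 0.085; 0 0 0 0 0 0.03 0.085; 0 0 0 0 0 0.018 0.085; 0 0 0 0 0 0.008 0.085; 0 0 0 0 0 0 0.085",
)

```text
time_s: 18.73
tcp_pos: [476.5, -285.3, 23.0]
eef_rot: [-3.128, -0.274, 0.003]
contact_force: [-0.1, 0.8, 0.6]
opening: 0.966
```

move_arm(
  steps="0 0 0 0 0 0 0.04; 0 0 0 0 0 0 0.04; 0 0 0 0 0 0 0.04; 0 0 0 0 0 0 0.04; 0 0 0 0 0 0 0.04",
)

```text
time_s: 19.15
tcp_pos: [477.9, -287.0, 25.1]
eef_rot: [3.128, 0.272, 0.003]
contact_force: [0.7, 0.1, 6.3]
opening: 0.69
```

move_arm(
  steps="0 0 0 0 0 0 0.04; 0 0 0 0 0 -0.02 0.04; 0 0 0 0 0 -0.03 0.04; 0 0 0 0 0 -0.03 0.04; 0 0 0 0 0 -0.02 0.04",
)

```text
time_s: 19.57
tcp_pos: [477.4, -286.8, 126.4]
eef_rot: [3.128, 0.272, 0.002]
contact_force: [-0.0, -0.4, -0.3]
opening: 0.688
```

move_arm(
  steps="0 0 -7 0 0 0 0.04; 0 0 -7 0 0 0 0.04; 0 0 -7 0 0 0 0.04; 0 0 -7 0 0 0 0.04; 0 0 -7 0 0 0 0.04",
)

```text
time_s: 19.98
tcp_pos: [476.7, -286.3, 124.1]
eef_rot: [2.899, 1.21, -0.0]
contact_force: [0.0, 0.1, -1.9]
opening: 0.69
```

move_arm(
  steps="0 0 -7 0 0 0 0.04; 0 0 -7 0 0 0 0.04; 0 0 -7 0 0 0 0.04; 0 0 -7 0 0 0 0.04; 0 0 -7 0 0 0 0.04",
)

```text
time_s: 20.4
tcp_pos: [476.7, -286.2, 124.0]
eef_rot: [-2.401, -2.026, 0.0]
contact_force: [0.3, 0.1, -1.6]
opening: 0.694
```

move_arm(
  steps="0 0 -7 0 0 0 0.04; 0 0 -5 0 0 0 0.04; 0 0 0 0 0 0 0.04; 0 0 0 0 0 0 0.04; 0 0 0 0 0 0 0.04",
)

```text
time_s: 20.82
tcp_pos: [476.8, -286.3, 123.9]
eef_rot: [-2.186, -2.256, 0.0]
contact_force: [-0.1, -0.4, -1.3]
opening: 0.688
```

```bash
python3 -c "
from h import *
rolls(*look('top'));go(565,-55.5,90,92)"
```

```text
roll c=(564.1,39.4) r=30.0 mean=([563.5  39.6]) ztop=49.6 tagdir=2.1 dist=34.9 n=12
roll c=(563.0,134.6) r=29.8 mean=([562.7 134.9]) ztop=49.6 tagdir=2.3 dist=36.1 n=15
at [ 476.8 -286.3  123.9] th 91.8 tilt 0.01 j1 -38 j6 -130 t=20.9 | turn z -0.2 deg, shift x 227.6 y 96.2 z 33.9 mm
```

move_arm(
  steps="0 0 0 0.0325 0.0137 0 0.04; 0 0 0 0.0325 0.0137 0 0.04; 0 0 0 0.0325 0.0137 0 0.04; 0 0 0 0.0325 0.0137 0 0.04; 0 0 0 0.0325 0.0137 0 0.04",
)

```text
time_s: 21.28
tcp_pos: [540.2, -120.2, 123.9]
eef_rot: [2.186, 2.257, -0.0]
contact_force: [-0.2, -1.2, -1.5]
opening: 0.685
```

move_arm(
  steps="0 0 0 0.0325 0.0137 0 0.04; 0 0 0 0.0325 0.0137 0 0.04; 0 0 0 0 0 0.03 0.04; 0 0 0 0 0 0.03 0.04; 0 0 0 0 0 0 0.04",
)

```text
time_s: 21.7
tcp_pos: [561.5, -54.0, 59.6]
eef_rot: [-2.178, -2.254, 0.007]
contact_force: [0.2, -0.0, -1.6]
opening: 0.691
```

move_arm(
  steps="0 0 0 0 0 0 0.04; 0 0 0 0 0 0 0.04; 0 0 0 0 0 0 0.04; 0 0 0 0 0 0 0.04; 0 0 0 0 0 0 0.04",
)

```text
time_s: 22.12
tcp_pos: [565.9, -56.4, 65.2]
eef_rot: [2.183, 2.257, 0.002]
contact_force: [-0.0, 0.9, -1.4]
opening: 0.69
```

```bash
python3 -c "
from h import *
go(565,-55.5,14.5,92)"
```

```text
at [565.9 -56.4  65.2] th 91.9 tilt 0.13 j1 -13 j6 -105 t=22.1 | turn z -0.1 deg, shift x 0.9 y -0.9 z 50.7 mm
```

move_arm(
  steps="0 0 0 0 0 0.03 0.04; 0 0 0 0 0 0.014 0.04; 0 0 0 0 0 0.005 0.04; 0 0 0 0 0 0.001 0.04; 0 0 0 0 0 0 0.04",
)

```text
time_s: 22.53
tcp_pos: [565.4, -56.0, 14.3]
eef_rot: [2.183, 2.258, 0.0]
contact_force: [0.1, -0.9, -1.6]
opening: 0.694
```

move_arm(
  steps="0 0 0 0 0 0 0.04; 0 0 0 0 0 0 0.04; 0 0 0 0 0 0 0.076; 0 0 0 0 0 0 0.076; 0 0 0 0 0 0 0.076",
)

```text
time_s: 22.95
tcp_pos: [565.4, -55.8, 14.4]
eef_rot: [2.183, 2.259, 0.001]
contact_force: [0.6, 0.9, -0.4]
opening: 0.853
```

move_arm(
  steps="0 0 0 0 0 -0.01 0.076; 0 0 0 0 0 -0.025 0.076; 0 0 0 0 0 -0.035 0.076; 0 0 0 0 0 -0.035 0.085; 0 0 0 0 0 -0.03 0.085",
)

```text
time_s: 23.37
tcp_pos: [565.2, -55.7, 151.7]
eef_rot: [2.182, 2.258, 0.001]
contact_force: [1.2, -0.5, -0.5]
opening: 0.956
```

move_arm(
  steps="0 0 -5.5 0 0 0 0.085; 0 0 -5.5 0 0 0 0.085; 0 0 0 0 0 0 0.085; 0 0 0 0 0 0 0.085; 0 0 0 0 0 0 0.085",
)

```text
time_s: 23.78
tcp_pos: [564.7, -55.7, 148.9]
eef_rot: [-1.96, -2.455, 0.001]
contact_force: [-0.0, 0.3, -0.1]
opening: 0.97
```

```bash
python3 -c "
from h import *
rolls(*look('top'));go(470,-385.5,150,103)"
```

```text
roll c=(563.5,134.6) r=29.8 mean=([563.  135.1]) ztop=49.5 tagdir=2.3 dist=35.5 n=15
roll c=(559.0,-56.2) r=27.8 mean=([548.2 -59.2]) ztop=49.9 tagdir=nan dist=nan n=0
roll c=(469.3,-385.7) r=30.4 mean=([ 469.2 -384.6]) ztop=61.0 tagdir=11.9 dist=35.0 n=16
at [564.6 -55.6 148.6] th 102.8 tilt 0.05 j1 -13 j6 -115 t=23.8 | turn z -0.2 deg, shift x -300.1 y -166.4 z -1.4 mm
```

Shift is 343 mm: 9 rows of (-33.3, -18.5), then settle, then descend.

move_arm(
  steps="0 0 0 -0.0333 -0.0185 0 0.085; 0 0 0 -0.0333 -0.0185 0 0.085; 0 0 0 -0.0333 -0.0185 0 0.085; 0 0 0 -0.0333 -0.0185 0 0.085; 0 0 0 -0.0333 -0.0185 0 0.085",
)

```text
time_s: 24.25
tcp_pos: [511.3, -240.0, 148.5]
eef_rot: [-1.957, -2.456, 0.0]
contact_force: [-0.0, -1.0, -0.5]
opening: 0.964
```

move_arm(
  steps="0 0 0 -0.0333 -0.0185 0 0.085; 0 0 0 -0.0333 -0.0185 0 0.085; 0 0 0 -0.0333 -0.0185 0 0.085; 0 0 0 -0.0333 -0.0185 0 0.085; 0 0 0 0 0 0.038 0.085",
)

```text
time_s: 24.67
tcp_pos: [472.7, -396.5, 116.7]
eef_rot: [1.953, 2.44, -0.007]
contact_force: [1.1, -1.3, -0.4]
opening: 0.968
```

move_arm(
  steps="0 0 0 0 0 0 0.085; 0 0 0 0 0 0 0.085; 0 0 0 0 0 0 0.085; 0 0 0 0 0 0 0.085; 0 0 0 0 0 0 0.085",
)

```text
time_s: 25.08
tcp_pos: [471.0, -384.8, 112.2]
eef_rot: [1.954, 2.458, -0.0]
contact_force: [0.2, 0.3, 0.1]
opening: 0.97
```

```bash
python3 -c "
from h import *
go(470,-385.5,25,103)"
```

```text
at [ 471.  -384.8  112.2] th 103.0 tilt 0.11 j1 -46 j6 -149 t=25.1 | turn z 0.0 deg, shift x -0.5 y -1.1 z 87.2 mm
```

move_arm(
  steps="0 0 0 -0.0005 -0.001 0.03 0.085; 0 0 0 0 0 0.03 0.085; 0 0 0 0 0 0.019 0.085; 0 0 0 0 0 0.008 0.085; 0 0 0 0 0 0 0.085",
)

```text
time_s: 25.5
tcp_pos: [468.7, -384.6, 22.9]
eef_rot: [-1.954, -2.457, -0.0]
contact_force: [0.8, 0.1, 0.1]
opening: 0.969
```

move_arm(
  steps="0 0 0 0 0 0 0.04; 0 0 0 0 0 0 0.04; 0 0 0 0 0 0 0.04; 0 0 0 0 0 0 0.04; 0 0 0 0 0 0 0.04",
)

```text
time_s: 25.92
tcp_pos: [469.7, -386.3, 25.2]
eef_rot: [1.956, 2.456, -0.0]
contact_force: [0.1, 1.4, 6.4]
opening: 0.694
```

move_arm(
  steps="0 0 0 0 0 0 0.04; 0 0 0 0 0 -0.02 0.04; 0 0 0 0 0 -0.03 0.04; 0 0 0 0 0 -0.03 0.04; 0 0 0 0 0 -0.02 0.04",
)

```text
time_s: 26.33
tcp_pos: [469.6, -386.5, 126.5]
eef_rot: [1.955, 2.456, -0.001]
contact_force: [1.0, -0.8, -2.0]
opening: 0.69
```

move_arm(
  steps="0 0 5.5 0 0 0 0.04; 0 0 5.5 0 0 0 0.04; 0 0 0 0 0 0 0.04; 0 0 0 0 0 0 0.04; 0 0 0 0 0 0 0.04",
)

```text
time_s: 26.75
tcp_pos: [468.8, -385.6, 123.6]
eef_rot: [-2.18, -2.261, 0.0]
contact_force: [-0.5, -0.1, -2.2]
opening: 0.689
```

```bash
python3 -c "
from h import *
rolls(*look('top'));go(567,-150.5,90,92)"
```

```text
roll c=(563.9,39.8) r=29.8 mean=([563.3  39.5]) ztop=49.8 tagdir=1.3 dist=34.8 n=12
roll c=(564.6,-55.9) r=29.8 mean=([564.  -55.9]) ztop=49.5 tagdir=3.2 dist=34.9 n=13
roll c=(563.4,134.8) r=29.9 mean=([562.9 134.8]) ztop=49.9 tagdir=2.1 dist=35.8 n=15
at [ 468.8 -385.6  123.5] th 92.1 tilt 0.04 j1 -46 j6 -138 t=26.8 | turn z 0.1 deg, shift x 231.6 y 106.3 z 33.5 mm
```

move_arm(
  steps="0 0 0 0.0331 0.0152 0 0.04; 0 0 0 0.0331 0.0152 0 0.04; 0 0 0 0.0331 0.0152 0 0.04; 0 0 0 0.0331 0.0152 0 0.04; 0 0 0 0.0331 0.0152 0 0.04",
)

```text
time_s: 27.22
tcp_pos: [539.5, -216.3, 123.5]
eef_rot: [-2.181, -2.26, 0.0]
contact_force: [0.8, -0.3, -2.0]
opening: 0.693
```

move_arm(
  steps="0 0 0 0.0331 0.0152 0 0.04; 0 0 0 0.0331 0.0152 0 0.04; 0 0 0 0 0 0.03 0.04; 0 0 0 0 0 0.03 0.04; 0 0 0 0 0 0 0.04",
)

```text
time_s: 27.63
tcp_pos: [563.9, -148.2, 59.1]
eef_rot: [-2.174, -2.257, 0.006]
contact_force: [-1.3, 1.1, -1.9]
opening: 0.686
```

move_arm(
  steps="0 0 0 0 0 0 0.04; 0 0 0 0 0 0 0.04; 0 0 0 0 0 0 0.04; 0 0 0 0 0 0 0.04; 0 0 0 0 0 0 0.04",
)

```text
time_s: 28.05
tcp_pos: [568.4, -151.5, 65.2]
eef_rot: [2.182, 2.257, 0.001]
contact_force: [0.7, 0.1, -1.7]
opening: 0.692
```

```bash
python3 -c "
from h import *
go(567,-150.5,14.5,92)"
```

```text
at [ 568.4 -151.5   65.2] th 91.9 tilt 0.14 j1 -22 j6 -114 t=28.1 | turn z -0.1 deg, shift x 1.0 y -1.3 z 50.7 mm
```

move_arm(
  steps="0 0 0 0 0 0.03 0.04; 0 0 0 0 0 0.014 0.04; 0 0 0 0 0 0.005 0.04; 0 0 0 0 0 0.001 0.04; 0 0 0 0 0 0 0.04",
)

```text
time_s: 28.47
tcp_pos: [567.9, -151.0, 14.4]
eef_rot: [2.183, 2.258, 0.0]
contact_force: [0.5, 0.0, -1.6]
opening: 0.693
```

move_arm(
  steps="0 0 0 0 0 0 0.04; 0 0 0 0 0 0 0.04; 0 0 0 0 0 0 0.076; 0 0 0 0 0 0 0.076; 0 0 0 0 0 0 0.076",
)

```text
time_s: 28.88
tcp_pos: [568.0, -150.8, 14.4]
eef_rot: [2.182, 2.258, 0.0]
contact_force: [0.4, -0.2, 0.3]
opening: 0.854
```

move_arm(
  steps="0 0 0 0 0 -0.01 0.076; 0 0 0 0 0 -0.025 0.076; 0 0 0 0 0 -0.035 0.076; 0 0 0 0 0 -0.035 0.076; 0 0 0 0 0 -0.03 0.076",
)

```text
time_s: 29.3
tcp_pos: [567.8, -150.7, 151.8]
eef_rot: [2.182, 2.258, 0.001]
contact_force: [-0.0, -1.0, 0.1]
opening: 0.867
```

move_arm(
  steps="0 0 0 0 0 0 0; 0 0 0 0 0 0 0; 0 0 0 0 0 0 0; 0 0 0 0 0 0 0; 0 0 0 0 0 0 0",
)

```text
time_s: 29.72
tcp_pos: [566.3, -150.2, 147.3]
eef_rot: [-2.181, -2.257, 0.002]
contact_force: [0.0, 0.9, -0.5]
opening: 0.526
```

```bash
python3 -c "
from h import *
rolls(*look('top'));go(658.5,-7.5,105,92)"
```

```text
roll c=(564.1,39.6) r=30.0 mean=([563.4  39.4]) ztop=50.1 tagdir=2.0 dist=35.0 n=12
roll c=(564.5,-56.1) r=29.7 mean=([563.9 -46.7]) ztop=49.4 tagdir=3.5 dist=34.8 n=13
roll c=(563.1,135.0) r=29.8 mean=([562.9 134.6]) ztop=49.8 tagdir=1.7 dist=36.0 n=15
at [ 566.5 -150.3  147.4] th 92.0 tilt 0.17 j1 -22 j6 -114 t=29.8 | turn z -0.0 deg, shift x 139.5 y 96.9 z 42.4 mm
```

move_arm(
  steps="0 0 0 0.0279 0.0194 0 0; 0 0 0 0.0279 0.0194 0 0; 0 0 0 0.0279 0.0194 0 0; 0 0 0 0.0279 0.0194 0 0; 0 0 0 0.0279 0.0194 0 0",
)

```text
time_s: 30.18
tcp_pos: [659.8, -6.5, 147.6]
eef_rot: [-2.182, -2.258, 0.002]
contact_force: [-0.5, -0.7, 0.6]
opening: 0.1
```

move_arm(
  steps="0 0 0 0 0 0.02 0; 0 0 0 0 0 0.02 0; 0 0 0 0 0 0 0; 0 0 0 0 0 0 0; 0 0 0 0 0 0 0",
)

```text
time_s: 30.6
tcp_pos: [659.6, -8.2, 108.9]
eef_rot: [-2.183, -2.258, 0.001]
contact_force: [-0.1, 0.9, -0.3]
opening: 0.01
```

```bash
python3 -c "
from h import *
rolls(*look('top','t2'));go(658.5,-7.5,82,92);look('scene','s2')"
```

```text
roll c=(567.6,-150.9) r=29.5 mean=([ 567.4 -150.9]) ztop=49.7 tagdir=0.4 dist=35.5 n=18
at [660.1  -8.4 109.5] th 91.9 tilt 0.04 j1 -7 j6 -99 t=30.6 | turn z -0.1 deg, shift x 1.0 y -1.6 z 27.5 mm
```

View pics/s2.png

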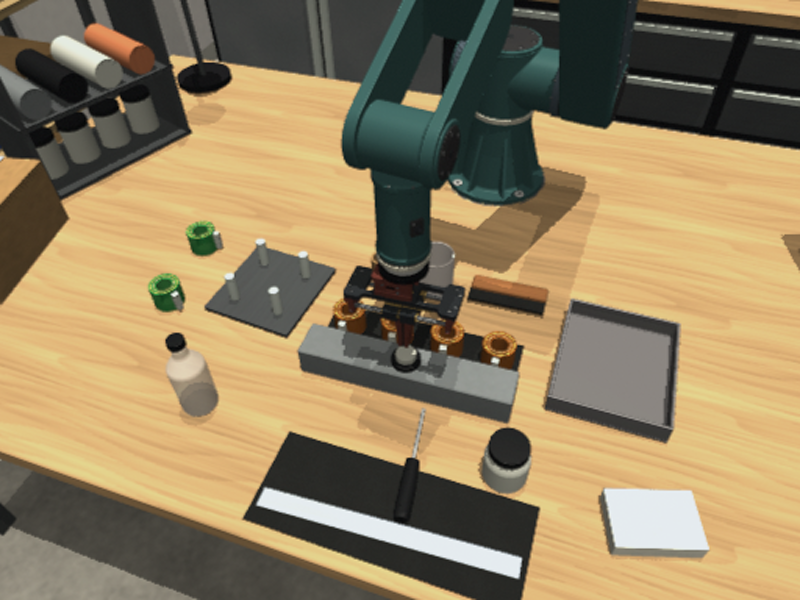

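All four rolls stand in line with their tags against the window, evenly spaced in the scene view. Pressing the key.

move_arm(
  steps="0 0 0 0.001 -0.001 0.012 0; 0 0 0 0 0 0.012 0; 0 0 0 0 0 0.004 0; 0 0 0 0 0 0.003 0; 0 0 0 0 0 0.003 0",
)

```text
time_s: 31.12
tcp_pos: [658.5, -7.2, 75.8]
eef_rot: [-2.183, -2.259, 0.001]
contact_force: [-9.0, 0.6, 33.9]
opening: 0.004
```

move_arm(
  steps="0 0 0 0 0 0.002 0; 0 0 0 0 0 0.001 0; 0 0 0 0 0 0.001 0; 0 0 0 0 0 0 0; 0 0 0 0 0 0 0",
)

```text
time_s: 31.53
tcp_pos: [658.5, -7.1, 75.8]
eef_rot: [2.182, 2.259, 0.0]
contact_force: [-10.6, 0.5, 36.5]
opening: 0.005
```

move_arm(
  steps="0 0 0 0 0 -0.005 0; 0 0 0 0 0 -0.015 0; 0 0 0 0 0 -0.025 0; 0 0 0 0 0 -0.03 0; 0 0 0 0 0 0 0",
)

```text
time_s: 31.95
tcp_pos: [662.0, -7.3, 151.3]
eef_rot: [2.179, 2.254, 0.008]
contact_force: [0.9, 0.3, 1.0]
opening: 0.008
```

move_arm(
  steps="0 0 0 0.035 -0.005 0 0.085; 0 0 0 0.035 -0.005 0 0.085; 0 0 0 0.035 -0.005 0 0.085; 0 0 0 0.035 -0.005 0 0.085; 0 0 0 0.035 -0.005 0 0.085",
)

```text
time_s: 32.37
tcp_pos: [626.8, 168.4, 145.1]
eef_rot: [-2.183, -2.258, 0.001]
contact_force: [0.6, 0.5, 0.3]
opening: 0.344
```

```bash
python3 -c "
from h import *
p,d,W=look('top'); rolls(p,d,W);go(563.3,134.8,100,92)
Z=W[...,2];m=(abs(W[...,0]-659)<20)&(abs(W[...,1]+8)<20)&(Z>66)&(Z<100); print('key',np.percentile(Z[m],[50,90,97]))
f=np.load('pics/top0.npz');Z=world('top',f['d'])[...,2]; print('key0',np.percentile(Z[m],[50,90,97]))"
```

```text
roll c=(563.5,134.5) r=29.8 mean=([563.1 134.7]) ztop=49.7 tagdir=2.1 dist=36.7 n=6
roll c=(564.0,39.8) r=29.9 mean=([563.4  39.4]) ztop=50.0 tagdir=0.8 dist=35.2 n=11
roll c=(564.4,-55.9) r=29.6 mean=([563.8 -56. ]) ztop=49.8 tagdir=3.2 dist=35.1 n=13
roll c=(567.6,-151.1) r=29.8 mean=([ 566.9 -150.7]) ztop=49.8 tagdir=0.7 dist=35.4 n=18
at [625.1 175.  145.1] th 92.1 tilt 0.27 j1 9 j6 -83 t=32.4 | turn z 0.1 deg, shift x -38.0 y -63.2 z 45.1 mm
key [82.28542397 85.44422877 86.8806448 ]
key0 [82.36902854 85.45819555 86.63408477]
```

move_arm(
  steps="0 0 0 -0.0127 -0.021 0 0.085; 0 0 0 -0.0127 -0.021 0 0.085; 0 0 0 -0.0127 -0.021 0 0.085; 0 0 0 0 0 0.025 0.085; 0 0 0 0 0 0.02 0.085",
)

```text
time_s: 32.83
tcp_pos: [565.1, 126.2, 100.6]
eef_rot: [2.183, 2.258, 0.001]
contact_force: [0.0, -0.4, 0.3]
opening: 0.766
```

move_arm(
  steps="0 0 0 0 0 0 0.085; 0 0 0 0 0 0 0.085; 0 0 0 0 0 0 0.085; 0 0 0 0 0 0 0.085; 0 0 0 0 0 0 0.085",
)

```text
time_s: 33.25
tcp_pos: [567.1, 127.0, 101.9]
eef_rot: [2.182, 2.258, 0.002]
contact_force: [-0.4, -0.6, 0.6]
opening: 0.969
```

```bash
python3 -c "
from h import *
rolls(*look('top'));go(563.5,134.7,14,92)"
```

```text
roll c=(563.8,39.6) r=29.7 mean=([560.9  33.4]) ztop=50.1 tagdir=2.0 dist=35.4 n=11
roll c=(564.4,-56.1) r=29.7 mean=([563.8 -56.1]) ztop=49.6 tagdir=3.5 dist=34.8 n=13
roll c=(567.5,-151.0) r=29.5 mean=([ 567.4 -150.5]) ztop=49.6 tagdir=0.3 dist=35.7 n=18
at [566.9 127.  101.8] th 92.0 tilt 0.10 j1 6 j6 -86 t=33.3 | turn z -0.0 deg, shift x 7.8 y -3.2 z 87.8 mm
```

move_arm(
  steps="0 0 0 0.0078 -0.0032 0.02 0.078; 0 0 0 0 0 0.03 0.078; 0 0 0 0 0 0.026 0.078; 0 0 0 0 0 0.01 0.078; 0 0 0 0 0 0.001 0.078",
)

```text
time_s: 33.72
tcp_pos: [561.0, 134.4, 12.1]
eef_rot: [-2.181, -2.257, 0.005]
contact_force: [-0.5, 0.0, 0.5]
opening: 0.891
```

move_arm(
  steps="0 0 0 0 0 0 0.04; 0 0 0 0 0 0 0.04; 0 0 0 0 0 0 0.04; 0 0 0 0 0 0 0.04; 0 0 0 0 0 0 0.04",
)

```text
time_s: 34.13
tcp_pos: [564.0, 134.7, 15.4]
eef_rot: [2.182, 2.258, 0.004]
contact_force: [0.1, 1.7, 6.6]
opening: 0.692
```

move_arm(
  steps="0 0 0 0 0 0 0.04; 0 0 0 0 0 -0.02 0.04; 0 0 0 0 0 -0.03 0.04; 0 0 0 0 0 -0.03 0.04; 0 0 0 0 0 -0.02 0.04",
)

```text
time_s: 34.55
tcp_pos: [563.1, 134.6, 116.4]
eef_rot: [2.182, 2.258, 0.002]
contact_force: [0.5, 0.0, -1.9]
opening: 0.693
```

move_arm(
  steps="0 0 7 0 0 0 0.04; 0 0 7 0 0 0 0.04; 0 0 7 0 0 0 0.04; 0 0 7 0 0 0 0.04; 0 0 7 0 0 0 0.04",
)

```text
time_s: 34.97
tcp_pos: [562.2, 134.5, 114.1]
eef_rot: [2.766, 1.49, -0.0]
contact_force: [0.2, -0.3, -0.9]
opening: 0.686
```

move_arm(
  steps="0 0 7 0 0 0 0.04; 0 0 7 0 0 0 0.04; 0 0 7 0 0 0 0.04; 0 0 7 0 0 0 0.04; 0 0 7 0 0 0 0.04",
)

```text
time_s: 35.38
tcp_pos: [562.2, 134.5, 113.9]
eef_rot: [3.086, 0.589, -0.001]
contact_force: [0.4, -1.2, -1.1]
opening: 0.693
```

move_arm(
  steps="0 0 7 0 0 0 0.04; 0 0 7 0 0 0 0.04; 0 0 7 0 0 0 0.04; 0 0 1 0 0 0 0.04; 0 0 0 0 0 0 0.04",
)

```text
time_s: 35.8
tcp_pos: [562.3, 134.5, 113.9]
eef_rot: [3.141, 0.002, -0.0]
contact_force: [0.3, 0.5, -2.1]
opening: 0.689
```

```bash
python3 -c "
from h import *
go(577,380,70,0)"
```

```text
at [562.3 134.5 113.9] th 0.1 tilt 0.02 j1 7 j6 7 t=35.8 | turn z 0.1 deg, shift x 14.7 y -245.5 z 43.9 mm
```

move_arm(
  steps="0 0 0 0.0021 -0.0351 0 0.04; 0 0 0 0.0021 -0.0351 0 0.04; 0 0 0 0.0021 -0.0351 0 0.04; 0 0 0 0.0021 -0.0351 0 0.04; 0 0 0 0.0021 -0.0351 0 0.04",
)

```text
time_s: 36.22
tcp_pos: [572.9, 311.5, 113.9]
eef_rot: [3.141, 0.005, -0.0]
contact_force: [0.9, 0.7, -2.1]
opening: 0.689
```

move_arm(
  steps="0 0 0 0.0021 -0.0351 0 0.04; 0 0 0 0.0021 -0.0351 0 0.04; 0 0 0 0 0 0.02 0.04; 0 0 0 0 0 0.02 0.04; 0 0 0 0 0 0 0.04",
)

```text
time_s: 36.63
tcp_pos: [574.3, 379.6, 69.8]
eef_rot: [3.138, 0.006, -0.01]
contact_force: [-1.0, -0.4, -1.7]
opening: 0.693
```

move_arm(
  steps="0 0 0 0 0 0 0.04; 0 0 0 0 0 0 0.04; 0 0 0 0 0 0 0.04; 0 0 0 0 0 0 0.04; 0 0 0 0 0 0 0.04",
)

```text
time_s: 37.05
tcp_pos: [578.2, 380.2, 75.0]
eef_rot: [-3.141, 0.002, -0.002]
contact_force: [0.0, 0.8, -2.3]
opening: 0.69
```

```bash
python3 -c "
from h import *
go(577,380,20.5,0)"
```

```text
at [578.2 380.2  75. ] th -0.1 tilt 0.10 j1 28 j6 28 t=37.0 | turn z -0.1 deg, shift x -1.2 y 0.2 z 54.5 mm
```

move_arm(
  steps="0 0 0 -0.001 0 0.03 0.04; 0 0 0 0 0 0.016 0.04; 0 0 0 0 0 0.006 0.04; 0 0 0 0 0 0.002 0.04; 0 0 0 0 0 0 0.04",
)

```text
time_s: 37.47
tcp_pos: [576.1, 379.9, 20.4]
eef_rot: [3.141, -0.001, -0.001]
contact_force: [0.1, 0.0, -1.7]
opening: 0.693
```

move_arm(
  steps="0 0 0 0 0 0 0.04; 0 0 0 0 0 0 0.04; 0 0 0 0 0 0 0.074; 0 0 0 0 0 0 0.074; 0 0 0 0 0 0 0.074",
)

```text
time_s: 37.88
tcp_pos: [576.9, 380.5, 20.3]
eef_rot: [-3.141, 0.001, -0.001]
contact_force: [0.6, 0.6, 0.3]
opening: 0.836
```

move_arm(
  steps="0 0 0 0 0 -0.01 0.074; 0 0 0 0 0 -0.025 0.074; 0 0 0 0 0 -0.035 0.074; 0 0 0 0 0 -0.025 0.074; 0 0 0 0 0 0 0.078",
)

```text
time_s: 38.3
tcp_pos: [580.3, 382.4, 122.0]
eef_rot: [-3.137, 0.001, -0.015]
contact_force: [0.3, -0.8, 0.4]
opening: 0.875
```

move_arm(
  steps="0 0 -7 0 0 0 0.078; 0 0 -7 0 0 0 0.078; 0 0 -7 0 0 0 0.078; 0 0 -7 0 0 0 0.078; 0 0 -7 0 0 0 0.078",
)

```text
time_s: 38.72
tcp_pos: [576.2, 380.2, 114.8]
eef_rot: [2.994, 0.953, -0.0]
contact_force: [0.5, -0.5, 0.5]
opening: 0.891
```

move_arm(
  steps="0 0 -7 0 0 0 0.078; 0 0 -7 0 0 0 0.078; 0 0 -7 0 0 0 0.078; 0 0 -7 0 0 0 0.078; 0 0 -7 0 0 0 0.078",
)

```text
time_s: 39.13
tcp_pos: [576.2, 380.1, 114.8]
eef_rot: [-2.569, -1.809, 0.001]
contact_force: [-0.3, -0.2, -0.2]
opening: 0.889
```

move_arm(
  steps="0 0 -7 0 0 0 0.078; 0 0 -7 0 0 0 0.078; 0 0 -7 0 0 0 0.078; 0 0 -1 0 0 0 0.078; 0 0 0 0 0 0 0.078",
)

```text
time_s: 39.55
tcp_pos: [576.3, 380.1, 114.8]
eef_rot: [-2.186, -2.256, 0.0]
contact_force: [0.6, 0.0, -0.0]
opening: 0.887
```

```bash
python3 -c "
from h import *
rolls(*look('top'));go(563.9,39.6,100,92)"
```

```text
roll c=(564.1,39.7) r=29.9 mean=([563.1  39. ]) ztop=49.6 tagdir=1.7 dist=34.8 n=12
roll c=(564.5,-56.2) r=29.8 mean=([563.8 -56.2]) ztop=49.7 tagdir=4.3 dist=34.4 n=12
roll c=(567.3,-150.6) r=29.7 mean=([ 567.2 -150.7]) ztop=49.7 tagdir=-0.6 dist=35.4 n=15
at [576.3 380.2 114.8] th 91.8 tilt 0.01 j1 28 j6 -64 t=39.6 | turn z -0.2 deg, shift x -340.0 y -24.3 z 14.8 mm
```

move_arm(
  steps="0 0 0 -0.0378 -0.0027 0 0.078; 0 0 0 -0.0378 -0.0027 0 0.078; 0 0 0 -0.0378 -0.0027 0 0.078; 0 0 0 -0.0378 -0.0027 0 0.078; 0 0 0 -0.0378 -0.0027 0 0.078",
)

```text
time_s: 40.02
tcp_pos: [569.1, 189.4, 114.9]
eef_rot: [2.186, 2.256, 0.0]
contact_force: [1.1, -0.3, -0.4]
opening: 0.89
```

move_arm(
  steps="0 0 0 -0.0378 -0.0027 0 0.078; 0 0 0 -0.0378 -0.0027 0 0.078; 0 0 0 -0.0378 -0.0027 0 0.078; 0 0 0 -0.0378 -0.0027 0 0.078; 0 0 0 0 0 0.02 0.078",
)

```text
time_s: 40.43
tcp_pos: [566.7, 33.3, 97.9]
eef_rot: [2.186, 2.246, 0.004]
contact_force: [0.2, 1.0, -0.0]
opening: 0.884
```

move_arm(
  steps="0 0 0 0 0 0 0.078; 0 0 0 0 0 0 0.078; 0 0 0 0 0 0 0.078; 0 0 0 0 0 0 0.078; 0 0 0 0 0 0 0.078",
)

```text
time_s: 40.85
tcp_pos: [564.3, 40.5, 95.5]
eef_rot: [2.181, 2.26, 0.001]
contact_force: [-0.4, -0.7, -0.1]
opening: 0.887
```

```bash
python3 -c "
from h import *
rolls(*look('top'));go(563.9,39.6,14,92)"
```

```text
roll c=(576.2,379.7) r=30.4 mean=([576.3 379.6]) ztop=54.7 tagdir=-89.5 dist=34.0 n=19
roll c=(564.2,-56.1) r=29.7 mean=([560.1 -63.6]) ztop=49.4 tagdir=1.2 dist=35.1 n=10
roll c=(567.5,-150.8) r=29.7 mean=([ 567.2 -150.4]) ztop=49.9 tagdir=0.2 dist=35.6 n=18
at [564.2  40.4  95.4] th 92.0 tilt 0.05 j1 -3 j6 -95 t=40.9 | turn z 0.0 deg, shift x -0.8 y -0.3 z 81.4 mm
```

A is standing in the tray at (576, 380) with its top at z 55. Now B.

move_arm(
  steps="0 0 0 -0.0008 0 0.02 0.078; 0 0 0 0 0 0.03 0.078; 0 0 0 0 0 0.02 0.078; 0 0 0 0 0 0.01 0.078; 0 0 0 0 0 0.001 0.078",
)

```text
time_s: 41.32
tcp_pos: [562.3, 39.2, 12.1]
eef_rot: [-2.181, -2.258, 0.004]
contact_force: [-0.3, -0.5, 0.2]
opening: 0.891
```

move_arm(
  steps="0 0 0 0 0 0 0.04; 0 0 0 0 0 0 0.04; 0 0 0 0 0 0 0.04; 0 0 0 0 0 0 0.04; 0 0 0 0 0 0 0.04",
)

```text
time_s: 41.73
tcp_pos: [565.0, 38.7, 15.1]
eef_rot: [2.182, 2.258, 0.003]
contact_force: [0.7, 1.5, 4.6]
opening: 0.69
```

move_arm(
  steps="0 0 0 0 0 0 0.04; 0 0 0 0 0 -0.02 0.04; 0 0 0 0 0 -0.03 0.04; 0 0 0 0 0 -0.03 0.04; 0 0 0 0 0 -0.02 0.04",
)

```text
time_s: 42.15
tcp_pos: [564.3, 38.5, 116.2]
eef_rot: [2.182, 2.258, 0.001]
contact_force: [1.7, -0.8, -1.7]
opening: 0.692
```

move_arm(
  steps="0 0 7 0 0 0 0.04; 0 0 7 0 0 0 0.04; 0 0 7 0 0 0 0.04; 0 0 7 0 0 0 0.04; 0 0 7 0 0 0 0.04",
)

```text
time_s: 42.57
tcp_pos: [563.3, 38.5, 113.9]
eef_rot: [-2.766, -1.49, 0.001]
contact_force: [-0.4, 0.3, -1.5]
opening: 0.692
```

move_arm(
  steps="0 0 7 0 0 0 0.04; 0 0 7 0 0 0 0.04; 0 0 7 0 0 0 0.04; 0 0 7 0 0 0 0.04; 0 0 7 0 0 0 0.04",
)

```text
time_s: 42.98
tcp_pos: [563.3, 38.5, 113.8]
eef_rot: [3.086, 0.589, -0.001]
contact_force: [-0.1, -0.7, -1.1]
opening: 0.691
```

move_arm(
  steps="0 0 7 0 0 0 0.04; 0 0 7 0 0 0 0.04; 0 0 7 0 0 0 0.04; 0 0 1 0 0 0 0.04; 0 0 0 0 0 0 0.04",
)

```text
time_s: 43.4
tcp_pos: [563.5, 38.5, 113.8]
eef_rot: [3.141, 0.002, -0.001]
contact_force: [-0.7, 1.1, -1.7]
opening: 0.694
```

```bash
python3 -c "
from h import *
go(467,380,70,0)"
```

```text
at [563.5  38.5 113.8] th 0.1 tilt 0.03 j1 -3 j6 -3 t=43.4 | turn z 0.1 deg, shift x -96.5 y -341.5 z 43.8 mm
```

move_arm(
  steps="0 0 0 -0.0107 -0.0379 0 0.04; 0 0 0 -0.0107 -0.0379 0 0.04; 0 0 0 -0.0107 -0.0379 0 0.04; 0 0 0 -0.0107 -0.0379 0 0.04; 0 0 0 -0.0107 -0.0379 0 0.04",
)

```text
time_s: 43.82
tcp_pos: [509.7, 229.5, 113.9]
eef_rot: [3.141, 0.004, -0.0]
contact_force: [0.7, -0.6, -1.2]
opening: 0.689
```

move_arm(
  steps="0 0 0 -0.0107 -0.0379 0 0.04; 0 0 0 -0.0107 -0.0379 0 0.04; 0 0 0 -0.0107 -0.0379 0 0.04; 0 0 0 -0.0107 -0.0379 0 0.04; 0 0 0 0 0 0.02 0.04",
)

```text
time_s: 44.23
tcp_pos: [468.5, 388.2, 97.3]
eef_rot: [-3.134, -0.011, -0.01]
contact_force: [1.0, 1.3, -1.6]
opening: 0.691
```

move_arm(
  steps="0 0 0 0 0 0.02 0.04; 0 0 0 0 0 0 0.04; 0 0 0 0 0 0 0.04; 0 0 0 0 0 0 0.04; 0 0 0 0 0 0 0.04",
)

```text
time_s: 44.65
tcp_pos: [468.8, 379.7, 75.0]
eef_rot: [-3.141, 0.001, -0.002]
contact_force: [-0.0, -0.8, -1.6]
opening: 0.689
```

```bash
python3 -c "
from h import *
go(467,380,20.5,0)"
```

```text
at [468.8 379.7  75. ] th -0.0 tilt 0.10 j1 32 j6 32 t=44.6 | turn z -0.0 deg, shift x -1.8 y -0.3 z 54.5 mm
```

move_arm(
  steps="0 0 0 -0.0018 0 0.03 0.04; 0 0 0 0 0 0.016 0.04; 0 0 0 0 0 0.006 0.04; 0 0 0 0 0 0.002 0.04; 0 0 0 0 0 0 0.04",
)

```text
time_s: 45.07
tcp_pos: [466.3, 379.5, 20.7]
eef_rot: [3.142, -0.002, 0.0]
contact_force: [0.2, 0.3, -2.1]
opening: 0.685
```

move_arm(
  steps="0 0 0 0 0 0 0.04; 0 0 0 0 0 0 0.04; 0 0 0 0 0 0 0.074; 0 0 0 0 0 0 0.074; 0 0 0 0 0 0 0.074",
)

```text
time_s: 45.48
tcp_pos: [466.4, 380.1, 20.4]
eef_rot: [-3.141, 0.001, -0.001]
contact_force: [-0.2, -0.2, 0.2]
opening: 0.835
```

move_arm(
  steps="0 0 0 0 0 -0.01 0.074; 0 0 0 0 0 -0.025 0.074; 0 0 0 0 0 -0.035 0.074; 0 0 0 0 0 -0.025 0.074; 0 0 0 0 0 0 0.078",
)

```text
time_s: 45.9
tcp_pos: [469.3, 382.1, 121.0]
eef_rot: [-3.136, 0.001, -0.013]
contact_force: [1.1, -0.6, 0.4]
opening: 0.878
```

move_arm(
  steps="0 0 -7 0 0 0 0.078; 0 0 -7 0 0 0 0.078; 0 0 -7 0 0 0 0.078; 0 0 -7 0 0 0 0.078; 0 0 -7 0 0 0 0.078",
)

```text
time_s: 46.32
tcp_pos: [465.7, 379.6, 114.9]
eef_rot: [2.993, 0.953, -0.001]
contact_force: [1.0, 0.9, 0.1]
opening: 0.888
```

move_arm(
  steps="0 0 -7 0 0 0 0.078; 0 0 -7 0 0 0 0.078; 0 0 -7 0 0 0 0.078; 0 0 -7 0 0 0 0.078; 0 0 -7 0 0 0 0.078",
)

```text
time_s: 46.73
tcp_pos: [465.7, 379.6, 114.8]
eef_rot: [2.569, 1.809, -0.001]
contact_force: [-0.2, -0.3, 0.3]
opening: 0.887
```

move_arm(
  steps="0 0 -7 0 0 0 0.078; 0 0 -7 0 0 0 0.078; 0 0 -7 0 0 0 0.078; 0 0 -1 0 0 0 0.078; 0 0 0 0 0 0 0.078",
)

```text
time_s: 47.15
tcp_pos: [465.8, 379.7, 114.8]
eef_rot: [-2.186, -2.257, 0.001]
contact_force: [0.5, -1.3, -0.6]
opening: 0.885
```

```bash
python3 -c "
from h import *
rolls(*look('top'));go(564.3,-56.1,100,92)"
```

```text
roll c=(576.8,379.7) r=31.6 mean=([575.5 378.9]) ztop=54.6 tagdir=-89.3 dist=33.0 n=14
roll c=(564.6,-55.9) r=29.9 mean=([563.9 -55.9]) ztop=49.7 tagdir=3.2 dist=33.8 n=11
roll c=(567.5,-151.3) r=29.8 mean=([ 567.2 -150.8]) ztop=49.4 tagdir=0.4 dist=35.3 n=15
at [465.8 379.7 114.8] th 91.8 tilt 0.01 j1 33 j6 -59 t=47.2 | turn z -0.2 deg, shift x -439.0 y 83.2 z 14.8 mm
```

move_arm(
  steps="0 0 0 -0.0366 0.0069 0 0.078; 0 0 0 -0.0366 0.0069 0 0.078; 0 0 0 -0.0366 0.0069 0 0.078; 0 0 0 -0.0366 0.0069 0 0.078; 0 0 0 -0.0366 0.0069 0 0.078",
)

```text
time_s: 47.62
tcp_pos: [506.7, 196.6, 114.9]
eef_rot: [2.186, 2.256, 0.0]
contact_force: [1.4, 0.5, 1.0]
opening: 0.884
```

move_arm(
  steps="0 0 0 -0.0366 0.0069 0 0.078; 0 0 0 -0.0366 0.0069 0 0.078; 0 0 0 -0.0366 0.0069 0 0.078; 0 0 0 -0.0366 0.0069 0 0.078; 0 0 0 -0.0366 0.0069 0 0.078",
)

```text
time_s: 48.03
tcp_pos: [547.5, 14.5, 115.0]
eef_rot: [2.187, 2.255, 0.0]
contact_force: [1.3, 0.3, 0.2]
opening: 0.894
```

move_arm(
  steps="0 0 0 -0.0366 0.0069 0 0.078; 0 0 0 -0.0366 0.0069 0 0.078; 0 0 0 0 0 0.02 0.078; 0 0 0 0 0 0 0.078; 0 0 0 0 0 0 0.078",
)

```text
time_s: 48.45
tcp_pos: [562.3, -56.2, 94.0]
eef_rot: [-2.185, -2.254, 0.002]
contact_force: [-0.4, 0.7, 0.1]
opening: 0.884
```

move_arm(
  steps="0 0 0 0 0 0 0.078; 0 0 0 0 0 0 0.078; 0 0 0 0 0 0 0.078; 0 0 0 0 0 0 0.078; 0 0 0 0 0 0 0.078",
)

```text
time_s: 48.87
tcp_pos: [563.9, -55.7, 95.3]
eef_rot: [2.182, 2.26, 0.0]
contact_force: [0.0, 0.7, -0.2]
opening: 0.884
```

```bash
python3 -c "
from h import *
rolls(*look('top'));go(564.4,-56,14,92)"
```

```text
roll c=(575.9,379.5) r=30.3 mean=([575.9 379.1]) ztop=54.6 tagdir=-88.3 dist=33.5 n=18
roll c=(466.0,380.0) r=30.1 mean=([466.2 379.7]) ztop=54.5 tagdir=-86.2 dist=33.1 n=24
at [563.9 -55.9  95.2] th 92.0 tilt 0.03 j1 -13 j6 -105 t=48.9 | turn z -0.0 deg, shift x -0.2 y 0.5 z 81.2 mm
```

move_arm(
  steps="0 0 0 0 0 0.02 0.078; 0 0 0 0 0 0.03 0.078; 0 0 0 0 0 0.02 0.078; 0 0 0 0 0 0.01 0.078; 0 0 0 0 0 0.001 0.078",
)

```text
time_s: 49.33
tcp_pos: [562.0, -55.9, 12.0]
eef_rot: [-2.181, -2.257, 0.003]
contact_force: [-1.0, 0.2, -0.7]
opening: 0.888
```

move_arm(
  steps="0 0 0 0 0 0 0.04; 0 0 0 0 0 0 0.04; 0 0 0 0 0 0 0.04; 0 0 0 0 0 0 0.04; 0 0 0 0 0 0 0.04",
)

```text
time_s: 49.75
tcp_pos: [564.9, -56.6, 15.1]
eef_rot: [2.182, 2.257, 0.002]
contact_force: [-0.4, -0.1, 4.3]
opening: 0.691
```

move_arm(
  steps="0 0 0 0 0 0 0.04; 0 0 0 0 0 -0.02 0.04; 0 0 0 0 0 -0.03 0.04; 0 0 0 0 0 -0.03 0.04; 0 0 0 0 0 -0.02 0.04",
)

```text
time_s: 50.17
tcp_pos: [564.3, -56.5, 116.3]
eef_rot: [2.182, 2.258, 0.001]
contact_force: [1.0, -0.6, -0.6]
opening: 0.692
```

move_arm(
  steps="0 0 7 0 0 0 0.04; 0 0 7 0 0 0 0.04; 0 0 7 0 0 0 0.04; 0 0 7 0 0 0 0.04; 0 0 7 0 0 0 0.04",
)

```text
time_s: 50.58
tcp_pos: [563.4, -56.3, 114.0]
eef_rot: [-2.766, -1.49, 0.0]
contact_force: [-0.1, -0.4, -1.4]
opening: 0.693
```

move_arm(
  steps="0 0 7 0 0 0 0.04; 0 0 7 0 0 0 0.04; 0 0 7 0 0 0 0.04; 0 0 7 0 0 0 0.04; 0 0 7 0 0 0 0.04",
)

```text
time_s: 51.0
tcp_pos: [563.3, -56.3, 113.9]
eef_rot: [-3.086, -0.589, 0.001]
contact_force: [0.3, -0.2, -1.5]
opening: 0.69
```

move_arm(
  steps="0 0 7 0 0 0 0.04; 0 0 7 0 0 0 0.04; 0 0 7 0 0 0 0.04; 0 0 1 0 0 0 0.04; 0 0 0 0 0 0 0.04",
)

```text
time_s: 51.42
tcp_pos: [563.5, -56.3, 113.9]
eef_rot: [3.142, 0.002, -0.0]
contact_force: [0.2, 0.3, -0.9]
opening: 0.691
```

```bash
python3 -c "
from h import *
go(577,291,70,0);rolls(*look('top'))"
```

```text
at [563.5 -56.3 113.9] th 0.1 tilt 0.02 j1 -13 j6 -13 t=51.4 | turn z 0.1 deg, shift x 13.5 y -347.3 z 43.9 mm
roll c=(576.0,379.3) r=29.5 mean=([575.9 379.5]) ztop=54.8 tagdir=-88.5 dist=33.6 n=18
roll c=(465.8,379.8) r=30.3 mean=([466.  379.7]) ztop=54.9 tagdir=-85.9 dist=32.3 n=23
```

move_arm(
  steps="0 0 0 0.0015 -0.0386 0 0.04; 0 0 0 0.0015 -0.0386 0 0.04; 0 0 0 0.0015 -0.0386 0 0.04; 0 0 0 0.0015 -0.0386 0 0.04; 0 0 0 0.0015 -0.0386 0 0.04",
)

```text
time_s: 51.88
tcp_pos: [571.1, 138.2, 113.9]
eef_rot: [3.141, 0.003, -0.0]
contact_force: [-0.3, 0.4, -1.1]
opening: 0.691
```

move_arm(
  steps="0 0 0 0.0015 -0.0386 0 0.04; 0 0 0 0.0015 -0.0386 0 0.04; 0 0 0 0.0015 -0.0386 0 0.04; 0 0 0 0.0015 -0.0386 0 0.04; 0 0 0 0 0 0.015 0.04",
)

```text
time_s: 52.3
tcp_pos: [580.0, 299.1, 101.7]
eef_rot: [-3.136, -0.01, -0.011]
contact_force: [1.1, 0.3, -1.2]
opening: 0.692
```

move_arm(
  steps="0 0 0 0 0 0 0.04; 0 0 0 0 0 0 0.04; 0 0 0 0 0 0 0.04; 0 0 0 0 0 0 0.04; 0 0 0 0 0 0 0.04",
)

```text
time_s: 52.72
tcp_pos: [577.9, 289.9, 99.4]
eef_rot: [3.142, -0.003, 0.001]
contact_force: [-0.5, -0.7, -1.1]
opening: 0.691
```

```bash
python3 -c "
from h import *
go(577,290.5,20.5,0);rolls(*look('top','t3'))"
```

```text
at [577.9 289.9  99.4] th -0.1 tilt 0.03 j1 21 j6 21 t=52.7 | turn z -0.1 deg, shift x -0.9 y -0.6 z 78.9 mm
roll c=(567.1,-151.0) r=29.7 mean=([ 567.  -150.4]) ztop=49.6 tagdir=0.6 dist=35.9 n=18
```

View pics/t3.png

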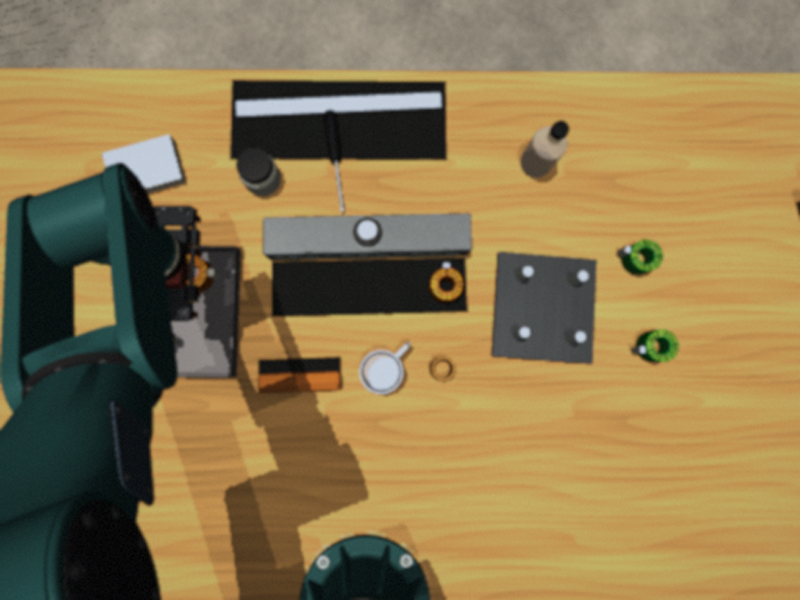

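Roll C hangs over the tray at about (200, 272), D stands alone on the mat at (447, 284), and the mug, squeegee and core have not moved. Lowering C.

move_arm(
  steps="0 0 0 -0.001 0 0.03 0.04; 0 0 0 0 0 0.03 0.04; 0 0 0 0 0 0.012 0.04; 0 0 0 0 0 0.005 0.04; 0 0 0 0 0 0.0015 0.04",
)

```text
time_s: 53.18
tcp_pos: [575.7, 290.3, 20.1]
eef_rot: [3.141, -0.002, -0.004]
contact_force: [0.4, 0.8, -0.6]
opening: 0.69
```

move_arm(
  steps="0 0 0 0 0 0 0.04; 0 0 0 0 0 0 0.04; 0 0 0 0 0 0 0.074; 0 0 0 0 0 0 0.074; 0 0 0 0 0 0 0.074",
)

```text
time_s: 53.6
tcp_pos: [577.1, 291.3, 21.1]
eef_rot: [-3.141, 0.001, -0.002]
contact_force: [-0.0, 0.2, -0.2]
opening: 0.835
```

move_arm(
  steps="0 0 0 0 0 -0.01 0.074; 0 0 0 0 0 -0.025 0.074; 0 0 0 0 0 -0.035 0.074; 0 0 0 0 0 -0.025 0.074; 0 0 0 0 0 0 0.078",
)

```text
time_s: 54.02
tcp_pos: [580.4, 292.7, 122.1]
eef_rot: [-3.138, 0.001, -0.015]
contact_force: [-0.2, 0.3, 1.3]
opening: 0.876
```

move_arm(
  steps="0 0 -7 0 0 0 0.078; 0 0 -7 0 0 0 0.078; 0 0 -7 0 0 0 0.078; 0 0 -7 0 0 0 0.078; 0 0 -7 0 0 0 0.078",
)

```text
time_s: 54.43
tcp_pos: [576.2, 291.0, 115.4]
eef_rot: [2.994, 0.953, -0.001]
contact_force: [-0.2, -0.2, 0.6]
opening: 0.893
```

move_arm(
  steps="0 0 -7 0 0 0 0.078; 0 0 -7 0 0 0 0.078; 0 0 -7 0 0 0 0.078; 0 0 -7 0 0 0 0.078; 0 0 -7 0 0 0 0.078",
)

```text
time_s: 54.85
tcp_pos: [576.2, 291.0, 115.3]
eef_rot: [-2.569, -1.809, 0.001]
contact_force: [-0.1, -0.1, -1.5]
opening: 0.889
```

move_arm(
  steps="0 0 -7 0 0 0 0.078; 0 0 -7 0 0 0 0.078; 0 0 -7 0 0 0 0.078; 0 0 -1 0 0 0 0.078; 0 0 0 0 0 0 0.078",
)

```text
time_s: 55.27
tcp_pos: [576.3, 291.0, 115.3]
eef_rot: [-2.186, -2.257, 0.0]
contact_force: [0.6, 0.1, 0.0]
opening: 0.887
```

```bash
python3 -c "
from h import *
rolls(*look('top'));go(567.2,-150.8,100,92)"
```

```text
roll c=(567.4,-151.1) r=29.7 mean=([ 567.3 -150. ]) ztop=49.6 tagdir=0.2 dist=35.7 n=17
roll c=(566.4,290.9) r=28.2 mean=([558.4 291.8]) ztop=54.6 tagdir=nan dist=nan n=0
at [576.4 291.  115.3] th 91.8 tilt 0.01 j1 21 j6 -71 t=55.3 | turn z -0.2 deg, shift x -441.2 y -24.6 z 15.3 mm
```

441/12 = 36.8 mm per row, with y -2.05.

move_arm(
  steps="0 0 0 -0.0368 -0.002 0 0.078; 0 0 0 -0.0368 -0.002 0 0.078; 0 0 0 -0.0368 -0.002 0 0.078; 0 0 0 -0.0368 -0.002 0 0.078; 0 0 0 -0.0368 -0.002 0 0.078",
)

```text
time_s: 55.73
tcp_pos: [572.5, 105.4, 115.5]
eef_rot: [2.186, 2.256, 0.0]
contact_force: [0.7, -0.6, -0.1]
opening: 0.885
```

move_arm(
  steps="0 0 0 -0.0368 -0.002 0 0.078; 0 0 0 -0.0368 -0.002 0 0.078; 0 0 0 -0.0368 -0.002 0 0.078; 0 0 0 -0.0368 -0.002 0 0.078; 0 0 0 -0.0368 -0.002 0 0.078",
)

```text
time_s: 56.15
tcp_pos: [568.8, -79.2, 115.5]
eef_rot: [2.187, 2.255, 0.0]
contact_force: [0.2, -1.0, 0.3]
opening: 0.886
```

move_arm(
  steps="0 0 0 -0.0368 -0.002 0 0.078; 0 0 0 -0.0368 -0.002 0 0.078; 0 0 0 0 0 0.02 0.078; 0 0 0 0 0 0 0.078; 0 0 0 0 0 0 0.078",
)

```text
time_s: 56.57
tcp_pos: [566.2, -150.7, 94.6]
eef_rot: [-2.185, -2.253, 0.002]
contact_force: [-1.0, -0.0, -0.1]
opening: 0.891
```

move_arm(
  steps="0 0 0 0 0 0 0.078; 0 0 0 0 0 0 0.078; 0 0 0 0 0 0 0.078; 0 0 0 0 0 0 0.078; 0 0 0 0 0 0 0.078",
)

```text
time_s: 56.98
tcp_pos: [567.9, -150.5, 95.8]
eef_rot: [2.182, 2.26, 0.0]
contact_force: [-0.1, 0.4, 0.1]
opening: 0.891
```

```bash
python3 -c "
from h import *
rolls(*look('top'));go(567.3,-150.9,14,92)"
```

```text
roll c=(575.9,379.7) r=29.6 mean=([575.6 379.5]) ztop=54.8 tagdir=-88.4 dist=34.0 n=20
roll c=(575.5,290.2) r=29.6 mean=([576.3 290.4]) ztop=54.6 tagdir=-85.9 dist=33.3 n=23
roll c=(466.4,379.6) r=29.9 mean=([466.  379.7]) ztop=54.6 tagdir=-87.5 dist=32.7 n=28
at [ 567.8 -150.6   95.7] th 92.0 tilt 0.03 j1 -22 j6 -114 t=57.0 | turn z -0.0 deg, shift x -0.2 y -0.5 z 81.7 mm
```

move_arm(
  steps="0 0 0 0 0 0.02 0.078; 0 0 0 0 0 0.03 0.078; 0 0 0 0 0 0.02 0.078; 0 0 0 0 0 0.01 0.078; 0 0 0 0 0 0.0015 0.078",
)

```text
time_s: 57.45
tcp_pos: [566.1, -150.4, 11.9]
eef_rot: [-2.181, -2.257, 0.002]
contact_force: [-0.1, -0.3, 0.2]
opening: 0.89
```

move_arm(
  steps="0 0 0 0 0 0 0.04; 0 0 0 0 0 0 0.04; 0 0 0 0 0 0 0.04; 0 0 0 0 0 0 0.04; 0 0 0 0 0 0 0.04",
)

```text
time_s: 57.87
tcp_pos: [568.7, -151.5, 15.1]
eef_rot: [2.182, 2.257, 0.001]
contact_force: [0.5, 0.4, 4.9]
opening: 0.692
```

move_arm(
  steps="0 0 0 0 0 0 0.04; 0 0 0 0 0 -0.02 0.04; 0 0 0 0 0 -0.03 0.04; 0 0 0 0 0 -0.03 0.04; 0 0 0 0 0 -0.02 0.04",
)

```text
time_s: 58.28
tcp_pos: [568.0, -151.3, 116.2]
eef_rot: [2.182, 2.258, 0.001]
contact_force: [1.1, 0.1, -1.6]
opening: 0.687
```

move_arm(
  steps="0 0 7 0 0 0 0.04; 0 0 7 0 0 0 0.04; 0 0 7 0 0 0 0.04; 0 0 7 0 0 0 0.04; 0 0 7 0 0 0 0.04",
)

```text
time_s: 58.7
tcp_pos: [567.1, -151.0, 113.9]
eef_rot: [-2.766, -1.49, 0.001]
contact_force: [1.1, -0.6, -2.1]
opening: 0.689
```

move_arm(
  steps="0 0 7 0 0 0 0.04; 0 0 7 0 0 0 0.04; 0 0 7 0 0 0 0.04; 0 0 7 0 0 0 0.04; 0 0 7 0 0 0 0.04",
)

```text
time_s: 59.12
tcp_pos: [567.1, -151.0, 113.7]
eef_rot: [-3.086, -0.589, 0.001]
contact_force: [0.3, 0.2, -2.3]
opening: 0.693
```

move_arm(
  steps="0 0 7 0 0 0 0.04; 0 0 7 0 0 0 0.04; 0 0 7 0 0 0 0.04; 0 0 1 0 0 0 0.04; 0 0 0 0 0 0 0.04",
)

```text
time_s: 59.53
tcp_pos: [567.2, -151.0, 113.7]
eef_rot: [-3.142, -0.002, 0.001]
contact_force: [0.4, -0.6, -2.3]
opening: 0.688
```

```bash
python3 -c "
from h import *
go(467,290.5,70,0)"
```

```text
at [ 567.2 -151.   113.7] th 0.1 tilt 0.03 j1 -22 j6 -22 t=59.5 | turn z 0.1 deg, shift x -100.2 y -441.5 z 43.7 mm
```

move_arm(
  steps="0 0 0 -0.0084 -0.0368 0 0.04; 0 0 0 -0.0084 -0.0368 0 0.04; 0 0 0 -0.0084 -0.0368 0 0.04; 0 0 0 -0.0084 -0.0368 0 0.04; 0 0 0 -0.0084 -0.0368 0 0.04",
)

```text
time_s: 59.95
tcp_pos: [525.0, 34.3, 113.9]
eef_rot: [3.142, 0.004, -0.0]
contact_force: [0.2, 1.1, -1.7]
opening: 0.688
```

move_arm(
  steps="0 0 0 -0.0084 -0.0368 0 0.04; 0 0 0 -0.0084 -0.0368 0 0.04; 0 0 0 -0.0084 -0.0368 0 0.04; 0 0 0 -0.0084 -0.0368 0 0.04; 0 0 0 -0.0084 -0.0368 0 0.04",
)

```text
time_s: 60.37
tcp_pos: [483.1, 218.6, 114.0]
eef_rot: [3.141, 0.005, 0.0]
contact_force: [-0.1, 0.1, -1.8]
opening: 0.689
```

move_arm(
  steps="0 0 0 -0.0084 -0.0368 0 0.04; 0 0 0 -0.0084 -0.0368 0 0.04; 0 0 0 0 0 0 0.04; 0 0 0 0 0 0.015 0.04; 0 0 0 0 0 0 0.04",
)

```text
time_s: 60.78
tcp_pos: [465.6, 290.5, 97.3]
eef_rot: [3.14, 0.007, -0.004]
contact_force: [0.0, 0.2, -2.0]
opening: 0.69
```

move_arm(
  steps="0 0 0 0 0 0 0.04; 0 0 0 0 0 0 0.04; 0 0 0 0 0 0 0.04; 0 0 0 0 0 0 0.04; 0 0 0 0 0 0 0.04",
)

```text
time_s: 61.2
tcp_pos: [467.6, 290.2, 99.3]
eef_rot: [-3.141, 0.002, -0.001]
contact_force: [-0.3, 0.3, -1.8]
opening: 0.688
```

```bash
python3 -c "
from h import *
go(467,290.5,20.5,0);rolls(*look('top'));look('scene','s3')"
```

```text
at [467.6 290.2  99.3] th -0.1 tilt 0.04 j1 25 j6 25 t=61.2 | turn z -0.1 deg, shift x -0.6 y -0.3 z 78.8 mm
roll c=(578.6,379.8) r=30.1 mean=([586.5 383.4]) ztop=54.9 tagdir=nan dist=nan n=0
roll c=(576.2,290.3) r=29.3 mean=([578.1 286.2]) ztop=54.0 tagdir=-87.6 dist=32.5 n=17
```

View pics/s3.png

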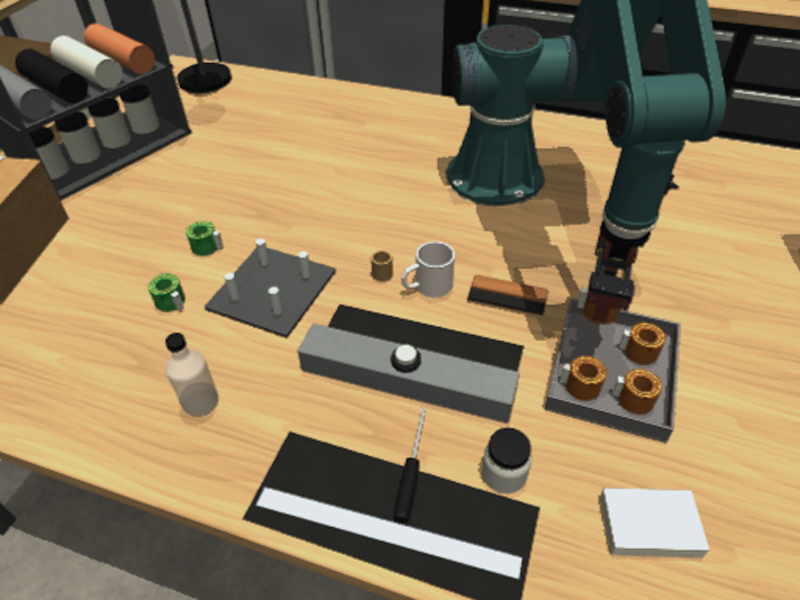

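Three rolls stand upright in the tray at (645, 342), (587, 377) and (640, 390), and the fourth hangs over its free corner. Lowering and releasing it, then moving away.

move_arm(
  steps="0 0 0 -0.0005 0 0.03 0.04; 0 0 0 0 0 0.03 0.04; 0 0 0 0 0 0.012 0.04; 0 0 0 0 0 0.005 0.04; 0 0 0 0 0 0.0015 0.04",
)

```text
time_s: 61.72
tcp_pos: [465.2, 289.9, 19.8]
eef_rot: [3.14, -0.001, -0.005]
contact_force: [-6.5, -3.5, 9.0]
opening: 0.69
```

move_arm(
  steps="0 0 0 0 0 0 0.04; 0 0 0 0 0 0 0.04; 0 0 0 0 0 0 0.074; 0 0 0 0 0 0 0.074; 0 0 0 0 0 0 0.074",
)

```text
time_s: 62.13
tcp_pos: [467.3, 290.9, 21.0]
eef_rot: [-3.141, 0.001, -0.002]
contact_force: [0.4, -0.3, 0.7]
opening: 0.839
```

move_arm(
  steps="0 0 0 0 0 -0.01 0.074; 0 0 0 0 0 -0.025 0.074; 0 0 0 0 0 -0.035 0.074; 0 0 0 0 0 -0.035 0.074; 0 0 0 0 0 -0.035 0.074",
)

```text
time_s: 62.55
tcp_pos: [466.3, 290.4, 162.6]
eef_rot: [3.142, -0.001, -0.0]
contact_force: [-0.2, -0.4, -0.0]
opening: 0.844
```

move_arm(
  steps="0 0 0 0.01 0.035 -0.01 0.074; 0 0 0 0.01 0.035 -0.01 0.074; 0 0 0 0.01 0.035 0 0.074; 0 0 0 0.01 0.035 0 0.074; 0 0 0 0.01 0.035 0 0.074",
)

```text
time_s: 62.97
tcp_pos: [516.9, 114.1, 181.9]
eef_rot: [-3.141, 0.0, -0.003]
contact_force: [0.6, -0.3, -0.2]
opening: 0.847
```

move_arm(
  steps="0 0 0 0.01 0.035 0 0.074; 0 0 0 0.01 0.035 0 0.074; 0 0 0 0 0 0 0.074; 0 0 0 0 0 0 0.074; 0 0 0 0 0 0 0.074",
)

```text
time_s: 63.38
tcp_pos: [536.1, 45.8, 180.8]
eef_rot: [-3.141, 0.003, 0.0]
contact_force: [-0.3, 0.4, -0.5]
opening: 0.843
```

```bash
python3 -c "
from h import *
rolls(*look('top','t4'));go(467,290.5,20.5,0);print(env.read_state()['joint_velocities'].round(3))"
```

```text
roll c=(575.5,379.7) r=30.5 mean=([576.  379.1]) ztop=54.6 tagdir=-87.7 dist=33.9 n=18
roll c=(575.8,291.3) r=29.6 mean=([577.2 294.1]) ztop=54.9 tagdir=nan dist=nan n=0
roll c=(465.9,380.0) r=31.4 mean=([465.6 379.4]) ztop=54.6 tagdir=-86.1 dist=33.1 n=24
roll c=(467.1,293.1) r=27.1 mean=([469.4 304.3]) ztop=54.8 tagdir=nan dist=nan n=0
at [535.9  46.4 180.7] th -0.0 tilt 0.03 j1 -2 j6 -2 t=63.4 | turn z -0.0 deg, shift x -68.9 y -244.1 z 160.2 mm
[ 0.017  0.002  0.004 -0.001 -0.006 -0.004]
```

View pics/t4.png

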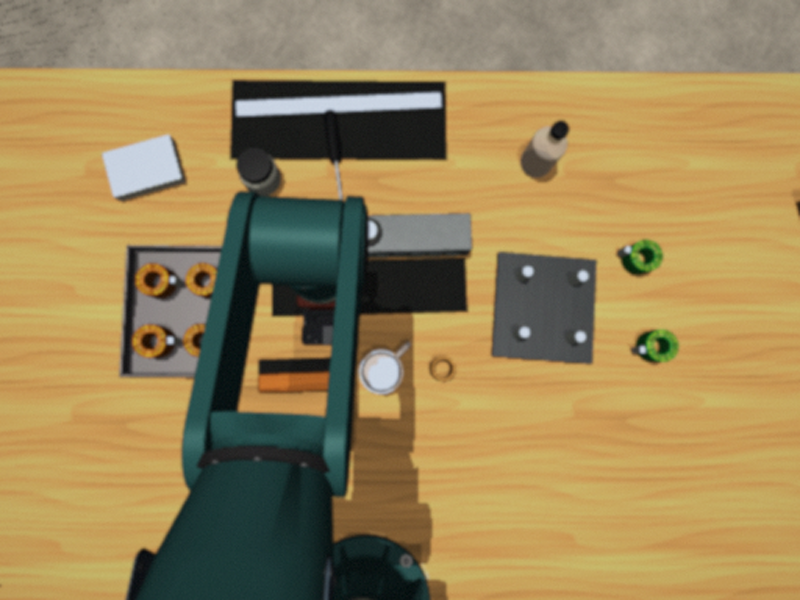

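All four rolls are in the tray, at (153, 280), (202, 280), (151, 341) and (195, 341), the last two partly hidden by the arm. One short move to clear the view for a final check.

move_arm(
  steps="0 0 0 0 0.035 0 0.074; 0 0 0 0 0.035 0 0.074; 0 0 0 0 0.035 0 0.074; 0 0 0 0 0.035 0 0.074; 0 0 0 0 0.02 0 0.074",
)

```text
time_s: 63.85
tcp_pos: [536.4, -115.7, 180.7]
eef_rot: [3.141, 0.001, 0.001]
contact_force: [0.5, 0.9, 1.2]
opening: 0.842
```

move_arm(
  steps="0 0 0 0 0 0 0.074; 0 0 0 0 0 0 0.074; 0 0 0 0 0 0 0.074; 0 0 0 0 0 0 0.074; 0 0 0 0 0 0 0.074",
)

```text
time_s: 64.27
tcp_pos: [536.2, -112.8, 180.4]
eef_rot: [-3.141, -0.002, 0.001]
contact_force: [-0.6, 1.1, -0.8]
opening: 0.843
```

```bash
python3 -c "
from h import *
from station import ticket
o=np.array(rolls(*look('top')))
d=o-[521.8,335.5,55]; print(d.round(1))
if len(o)==4 and (abs(d)<[80,60,4]).all(): print('handing in'); ticket.job_done()"
```

```text
roll c=(575.2,379.4) r=30.7 mean=([575.7 379.2]) ztop=54.6 tagdir=-87.2 dist=33.7 n=18
roll c=(576.4,290.5) r=30.0 mean=([576.1 290.3]) ztop=54.6 tagdir=-86.9 dist=33.1 n=19
roll c=(465.8,379.5) r=29.8 mean=([466.3 379.4]) ztop=54.6 tagdir=-85.9 dist=32.2 n=23
roll c=(466.5,290.2) r=29.7 mean=([466.6 290.3]) ztop=54.6 tagdir=-92.9 dist=32.9 n=18
[[ 53.4  43.9  -0.4]
 [ 54.6 -45.   -0.4]
 [-56.   44.   -0.4]
 [-55.3 -45.3  -0.4]]
handing in
the job is handed in; nothing more can be done
```

I moved all four rolls from the rack to the mat, pressed the log key, stood them in the returns tray and handed the job in at about 64 s.

- **On the mat:** All four stood with their tags about 20 mm from the window and within about 4° of square. Just before the press the arm hid three of them from the top camera, so I checked those in the scene picture. All four were measured in place again right after the press.
- **Log key:** The joint reading is not available, so I judged the press by feel. It stopped hard at about 76 mm with 36 N, from roughly 82–83 mm when up, so at least 6 mm of travel. Its measured height afterwards matched the starting value.
- **In the tray:** The axes are at about (±55, ±45) mm from the tray's middle and the tops are at 54.6 mm, where a roll standing upright on the tray floor should be. The gripper was clear of everything.
- **Bystanders and knocks:** The mug, squeegee and core looked unmoved in the pictures. I saw no roll knocked out of place.
- **Disagreement:** My first estimate of the key's height was about 5 mm too low, so contact came earlier than planned. That is why the press reached 36 N, still under the limits.

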